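Build a hanging chain: hanger on the bar, fittings tray on the hanger

TASK

Set up the hanging fittings tray at the stockroom bench: take the wire hanger out of its slotted block and hang it by its hook near the middle of the stand's bar, then hang the long tray by its own hook from the wire loop at the bottom of the hanger. Leave both hanging freely and still, and do not shove the carton, the can or the copper elbow about.

Things in the scene. Friction and masses are not known exactly. Their poses are not given: they have to be found in the camera images.
- stand: Fixed steel stand, origin on the table under its bar's middle; y along the bar, z up. Level 10 mm round bar, axis 268 mm up, from a post (22 mm thick, collar up to 278 mm, foot 110 x 80 x 10 mm) at y = +120 mm to a 20 mm end knob at y = -95 mm. Nothing above the bar, bare table below it.
- stand_bar (a point): Middle of the bar's axis, 268 mm above the stand's origin, axes as the stand's: x is level, across the bar, and points away from the robot at yaw 0.
- rack: Fixed wooden block 60 (x) x 120 (y) x 50 mm high, origin at the centre of its underside. A slot along y, 11 mm wide, 92 long, 42 deep, in which the hanger stands upright at the start, its axes parallel to the block's within about 0.1 rad.
- hanger: Loose steel hanger, 166 mm tall, about 180 g: wire window below, flat-strap hook above it, black grip tab on top, 12 mm thick (x), 36 wide (y), z = 132 to 166 mm. Origin at the middle of its lowest edge, z up, x across the window's plane, y in it. It hangs upright when hung.
- hanger_crown (a point): Where the axis of the 10 mm bar lies when seated in the hanger's hook: z = 119 mm of the hanger, below the grip tab. Hook: strap 16 mm wide (y), 5 thick, bent in the xz plane, open downward; stem at x = -14 mm, V crown with peak at z = 130, tip at x = +14 to +17, ending at z = 102; gap 23 mm. The bar goes in from +x at z about 90 mm, between tip and window, then up.
- hanger_loop (a point): Middle of the axis of the hanger's straight lower wire (z = 4 mm of the hanger, axes as the hanger's), the lower loop. Window of 8 mm wire: straight sides at y = +-34 mm up to z = 42, then sloping in to y = +-8 at z = 72, closed by a level wire; clear height in the middle 60 mm.
- tray: Loose aluminium tray, about 260 g, origin at the centre of its underside, x lengthwise, z up. Pan 164 x 90 mm, walls 30 high. Upright grey end plates at x = -85 and +85 mm. In the middle a wire bail (yz plane, from y = +-41 at z = 35 to y = +-8 at z = 72 mm) carries a strap hook, top at z = 134. Hangs level; its underside is then 32 mm above the table.
- tray_crown (a point): Where the axis of the hanger's 8 mm lower wire lies when seated in the tray's hook: x = 0, y = 0, z = 121 mm of the tray. Hook shaped as the hanger's: stem at x = -14 mm, crown peak at z = 130, tip at x = +14 to +17 ending at z = 102; the wire goes in from +x at z about 89 mm (above the bail, whose top is at 76), then up.
- tray_handle (a point): Grip point in the end plate at the tray's -x end (the hook's stem side): x = -85, y = 0, z = 52 mm of the tray, axes as the tray's. Each end plate is 12 mm thick (x), 50 wide (y) and 70 high.
- carton: Bystander: small cardboard box 60 (x) by 90 (y) by 60 mm, origin at the centre of its underside.
- can: Bystander: white can, 66 mm diameter, 120 mm high, origin at the centre of its underside.
- elbow: Bystander: copper pipe elbow lying flat, legs 51 mm long along its -x and +y, 38 mm thick, origin under its corner.

How it is judged (in metres and radians):
On the way:
1. the hanger hangs by its hook on the stand's bar, let go (x of hanger_crown in the frame of stand_bar between -0.009 and 0.009 m and z of hanger_crown in the frame of stand_bar between -0.009 and 0.009 m and y of hanger_crown in the frame of stand_bar between -0.09 and 0.09 m and contact force between hanger and stand above 0.5 N and contact force between hanger and the fingers below 0.1 N), for 0.2 s.
At the end, for the whole second after the job is handed in: Hanger seated in its hook on the bar (9 mm across and in height, within 90 mm of the bar's middle); tray seated in its hook on the hanger's lower wire (9 mm, 30 mm along it); both within 0.25 rad of upright and slower than 60 mm/s; tray underside over 15 mm above the table (x of hanger_crown in the frame of stand_bar between -0.009 and 0.009 m and z of hanger_crown in the frame of stand_bar between -0.009 and 0.009 m and y of hanger_crown in the frame of stand_bar between -0.09 and 0.09 m and x of tray_crown in the frame of hanger between -0.009 and 0.009 m and y of tray_crown in the frame of hanger between -0.03 and 0.03 m and z of tray_crown in the frame of hanger between -0.005 and 0.013 m and angle between each of hanger, tray's own z axis and vertical below 0.25 rad and height (world z) of tray above 0.015 m and contact force between tray and hanger above 0.8 N and linear speed of each of tray, hanger below 0.06 m/s); the robot touches nothing.
It fails at once if a bystander (carton, can, elbow) is pushed more than 30 mm (distance of any of carton, can, elbow from where it was at the start of the episode above 0.03 m).
It also fails if it takes over 72 s, if anything falls off the work surface, if the arm or the gripper's body presses on something with over 40 N, if the wrist force passes 120 N, or if a joint passes its speed limit or range.

ROBOT

A 6-joint arm with a two-finger parallel gripper is mounted at the origin on the work surface. World frame = base frame: x ahead of the robot, y to its left, z up, the work surface at z = 0. Lengths are in m, angles in degrees, forces in N, time in s.
With the tool pointing down it reaches from about 0.4 to 0.825 m from the base axis. Payload 7 kg.
Tool frame: the origin (TCP) lies at the centre of the arm's flange, where the gripper is bolted on; the fingertips stand 178 mm ahead of it and the grasp point (between the pads) lies ahead of it (ctrl.grip_depth is the z of the grasp point in the tool frame, in m); z points along the fingers, x is the direction in which the jaws open and shut, and the axes are right-handed (so a half turn about z gives the same grasp; the last joint's range is limited). The gripper opens to 88 mm and grips with 3 to 60 N. Pads are 19 mm wide; open, the fingers measure 130 mm over their backs; the gripper's body (78 mm by 193 mm) begins 47 mm behind the grasp point.
Start: joints at [16.507, 20.546, 0.682, 0, -70.136, -16.507], TCP at [0.675, -0, 0.405] pointing down, gripper open.
Joint ranges: [-176.03, 176.03], [-82.01, 121.73], [-58.28, 71.71], [-173.87, 95.51], [-174.79, -0.11], [-173.66, 173.66]. Speed limits (degrees/s): [136.94, 136.94, 172.46, 180, 180, 180].

INTERFACE

Orientations are given as [roll, pitch, yaw] about the fixed x, y, z axes, in that order (R = Rz(yaw) Ry(pitch) Rx(roll)).
In Python, from plant import ctrl gives the robot as it stands.
- The arm moves only by the tool carry_out, never from a script. Its arguments are lists of equal length, an entry for each row: "linear": the shift along the tool's x, y, z in cm, a list of three; "twist": the turn about the tool's z in degrees. In form: {"linear": [[tx, ty, tz], ...], "twist": [twist, ...]}. A call has 1 to 12 rows; each row is the pose to reach, as a shift and turn from the pose measured when the call began, along the tool's axes at that moment; what a row does not reach only later rows make up. A row lasts 1/12 s, in which the tool goes at most 41.7 mm and 7.16 degrees, less where a joint would pass 70% of its speed; a pose out of reach is approached as far as the arm can. A call with a gripper value outside its range is refused whole. "fingers" is the gripper's target within -1 to 1 (fully open at 1, half-way at 0, shut at -1), set as the call begins (left out, the last holds). The fingers move at their own pace and stop on an object; the grip force is fixed at half the most. Time passes only in rows, so rows that repeat a pose let the fingers close. It gives the time, the measured TCP pose, the force and the opening at its end, in the units of the state.
- ctrl.get_obs(): the state, without advancing time (a new reading comes with each control period).
- ctrl.snapshot(name): name is "scene" or "side" or "wrist"; returns the picture (384x512x3 uint8, blue, green, red); there is no depth.
- ctrl.camera_params(name): a dict with "fovy" (degrees; the focal length in pixels is half the picture's height over the tangent of half this angle, whatever the lens; pixels are square), "cx", "cy" (the principal point, pixels), "eye" and "rotation" of the camera in the world; the wrist camera has in their place "T_tool_cam" (4x4, takes a point from camera to tool coordinates, whose origin is the TCP and whose axes are the tool frame's). Camera axes: x right, y down, z forward; pixel columns grow to the right and rows downward; lengths in m; the calibration is good to about 2 mm. A picture is of the moment at which its call begins: read the wrist's pose just before it. camera_params takes no time and is no camera call.
- ctrl.close_job(): hands the job in, once; it reports no verdict.
The state is a dict: "clock": time; "joint_pos": joint angles; "qvel": joint speeds; "tau": joint torques, N m; "tool_pos": TCP position; "orientation": TCP orientation; "force": force on the tool from outside, world axes, zero at the start; "moment": the same for the moment, N m; "opening": finger opening in m.
Only numpy, scipy, OpenCV 4.12 (cv2) and the standard library are available. Lean on these libraries where they do the work, as an engineer would, in place of code of your own. Each camera call takes 0.05 s, during which the arm holds its last target.

## Working session

There is one attempt and no reset: what is moved stays moved. The work goes in short steps, Python scripts to look and compute and a tool call to move; the robot and the scene stay as the last step left them, time stands still between calls to the robot, and variables do not carry over. Pictures are saved under pics/ and viewed, and the job is handed in when it is done.

Besides the shell and the picture viewer there is one more tool, called after ">>>" by a JSON object that holds its "api" and its "payload", one argument or row to a line. carry_out: Moves the arm, as the interface text tells. Its arguments: {"type":"object","properties":{"linear":{"type":"array","items":{"type":"array","items":{"type":"number"}}},"twist":{"type":"array","items":{"type":"number"}},"fingers":{"type":"number"}},"required":["linear","twist"]}

```bash
ls; mkdir -p pics
python3 - <<'E'
from plant import ctrl
import cv2
print(ctrl.get_obs(), ctrl.grip_depth)
for n in ["scene","side","wrist"]:
    print(n,ctrl.camera_params(n))
    cv2.imwrite(f"pics/{n}0.png",ctrl.snapshot(n))
E
```

```text
pics
{'clock': 0.0, 'joint_pos': array([ 1.65072538e+01,  2.05926707e+01,  6.34501203e-01, -2.08284906e-02,
       -7.01351029e+01, -1.65074128e+01]), 'qvel': array([ 0.01801789, -0.00699023, -0.02343201,  0.0056005 ,  0.00163253,
        0.03089285]), 'tau': array([-8.00930356e-04, -5.82726967e+01,  2.93058443e+01,  6.99745238e+00,
        6.93249181e-03, -2.06530804e-04]), 'tool_pos': array([6.74814704e-01, 8.36061388e-06, 4.03711786e-01]), 'orientation': array([-1.79992268e+02, -9.49919428e-02,  1.79992741e+02]), 'force': array([ 0.31081309, -0.10898028,  0.46920022]), 'moment': array([-0.00413538, -0.05444357,  0.02218605]), 'opening': 0.08767223054616118} 0.1593
scene {'fovy': 52.21727594216554, 'cx': 255.65033492028525, 'cy': 190.26527077574542, 'eye': array([ 1.33843395, -0.10453506,  0.85504827]), 'rotation': array([-131.28554646,   -1.16938152,   82.26491592])}
side {'fovy': 43.16492768903272, 'cx': 259.4942728605689, 'cy': 195.40207309518877, 'eye': array([-0.00497464, -0.52366759,  1.07006334]), 'rotation': array([-138.91141818,    0.97392128,  -49.69556848])}
wrist {'fovy': 64.5223318939413, 'cx': 252.48955176411783, 'cy': 190.7809727754344, 'T_tool_cam': array([[ 9.99998544e-01, -3.95225315e-04,  1.65999447e-03,
        -7.60533826e-04],
       [-1.14060567e-04,  9.55150288e-01,  2.96121453e-01,
        -8.05605730e-02],
       [-1.70257889e-03, -2.96121211e-01,  9.55148852e-01,
         1.90502699e-02],
       [ 0.00000000e+00,  0.00000000e+00,  0.00000000e+00,
         1.00000000e+00]])}
```

View pics/scene0.png

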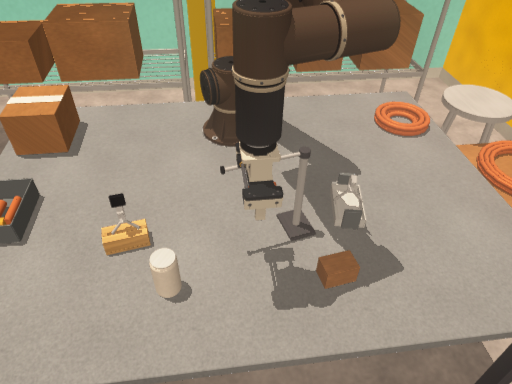

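View pics/side0.png

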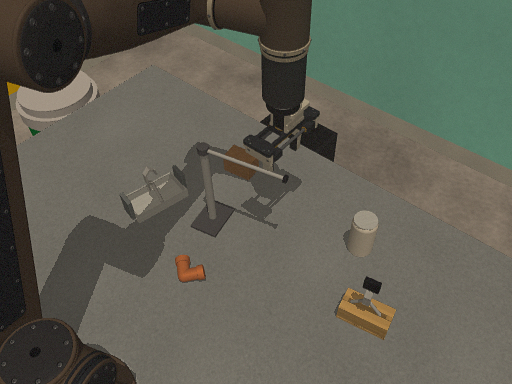

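View pics/wrist0.png

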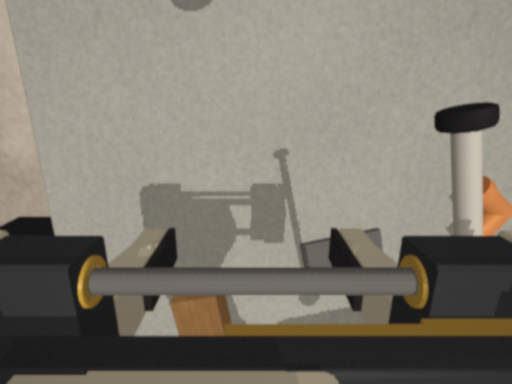

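```bash
cat > h.py <<'E'
import numpy as np, cv2
from plant import ctrl
from scipy.spatial.transform import Rotation as Ro
W,H=512,384
def cam(n,obs=None):
    p=ctrl.camera_params(n); f=H/2/np.tan(np.radians(p['fovy'])/2)
    K=np.array([[f,0,p['cx']],[0,f,p['cy']],[0,0,1]])
    if n=='wrist':
        T=np.eye(4);T[:3,:3]=Ro.from_euler('xyz',obs['orientation'],degrees=True).as_matrix();T[:3,3]=obs['tool_pos']
        T=T@p['T_tool_cam']; return K,T[:3,:3],T[:3,3]
    return K,Ro.from_euler('xyz',p['rotation'],degrees=True).as_matrix(),np.array(p['eye'])
def proj(c,P):
    K,R,e=c; q=(np.atleast_2d(P)-e)@R; q=q/q[:,2:]; return (q@K.T)[:,:2]
def ray(c,uv):
    K,R,e=c; d=R@np.linalg.solve(K,np.array([uv[0],uv[1],1.])); return e,d/np.linalg.norm(d)
def onz(c,uv,z):
    e,d=ray(c,uv); return e+d*(z-e[2])/d[2]
def tri(*cu):
    A=0;b=0
    for c,uv in cu:
        e,d=ray(c,uv);M=np.eye(3)-np.outer(d,d);A=A+M;b=b+M@e
    X=np.linalg.solve(A,b)
    return X,[np.round(proj(c,X)[0]-uv,1) for c,uv in cu]
def crop(img,x0,y0,w,h,s,name):
    c=cv2.resize(img[y0:y0+h,x0:x0+w],None,fx=s,fy=s,interpolation=cv2.INTER_CUBIC)
    st=20 if s<8 else 10
    for x in range((x0//st+1)*st,x0+w,st): cv2.putText(c,str(x),((x-x0)*s,10),0,.35,(0,0,255),1);cv2.line(c,((x-x0)*s,12),((x-x0)*s,18),(0,0,255),1)
    for y in range((y0//st+1)*st,y0+h,st): cv2.putText(c,str(y),(0,(y-y0)*s),0,.35,(0,0,255),1);cv2.line(c,(22,(y-y0)*s),(28,(y-y0)*s),(0,0,255),1)
    cv2.imwrite('pics/'+name,c)
E
python3 - <<'E'
from h import *
s=cv2.imread('pics/scene0.png');d=cv2.imread('pics/side0.png')
crop(s,210,140,170,130,4,'s_a.png'); crop(s,90,180,100,125,4,'s_b.png')
crop(d,110,130,190,120,4,'d_a.png'); crop(d,320,200,90,140,4,'d_b.png')
E
```

```text
(no output)
```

View pics/s_a.png

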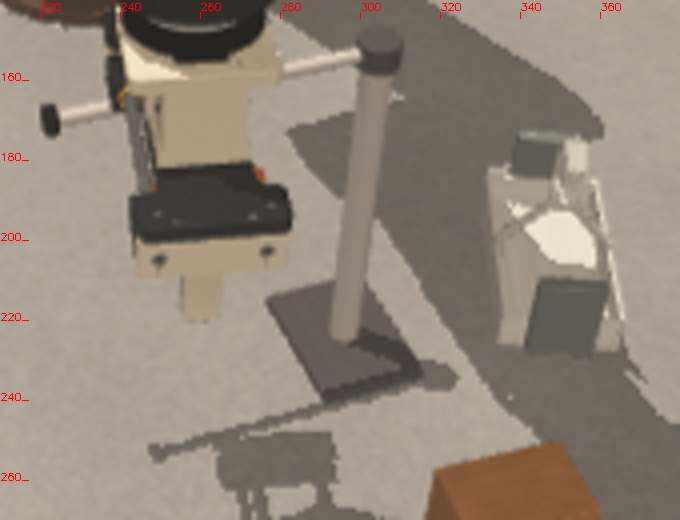

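View pics/s_b.png

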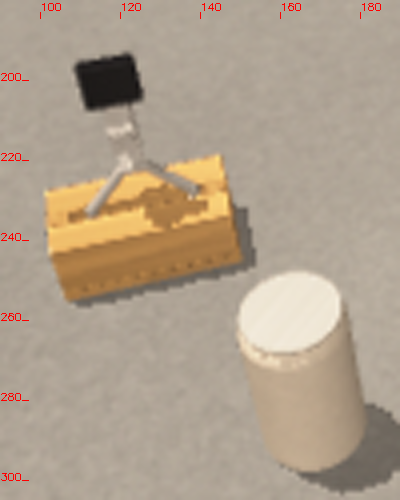

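View pics/d_a.png

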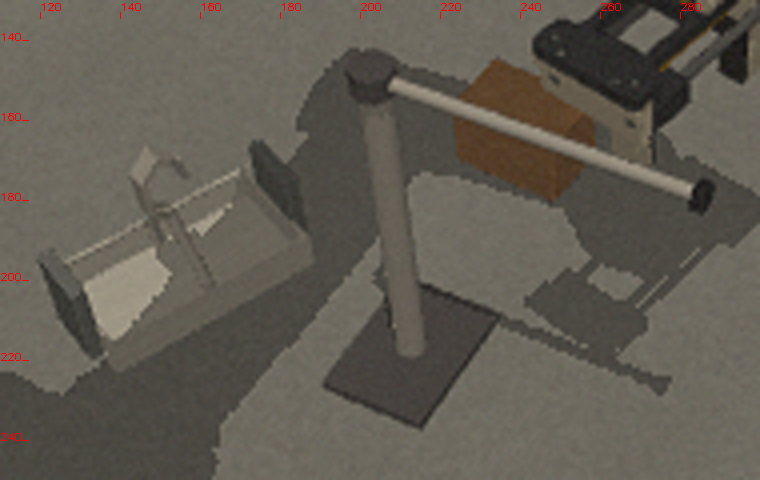

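View pics/d_b.png

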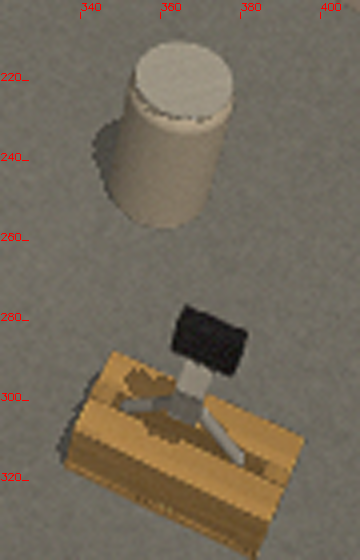

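Run:
```python
from h import *
S=cam('scene');D=cam('side'); np.set_printoptions(precision=4,suppress=True)
t=lambda n,a,b:print(n,*tri((S,a),(D,b)))
print('bar knob');t('knob',(222.5,169.5),(283,178));t('joint',(299,154),(206,151))
for n,uv in dict(a=(265.5,215),b=(290,240.5),c=(314.5,233)).items(): print('footS',n,onz(S,uv,.01))
for n,uv in dict(a=(234,208.5),b=(212,237),c=(188.5,226)).items(): print('footD',n,onz(D,uv,.01))
for uv in [(101,228),(144.5,218.5),(149.5,235),(102.5,243)]: print('rackS',onz(S,uv,.05))
for uv in [(347,288),(395,309),(386,329),(337,309)]: print('rackD',onz(D,uv,.05))
t('tab',(116.5,200.5),(371.5,285.5))
for uv in [(108,197),(121.5,193),(125,205),(111.5,208)]:print('tabS z.17',onz(S,uv,.157))
# tray plates: scene near plate top corners; 
t('nearplate top corners L',(345.5,209.5),(242,166)) 
for uv in [(341,209.5),(361,210)]:print('S near z.07',onz(S,uv,.07))
for uv in [(340,174.5),(351,175)]:print('S far z.07',onz(S,uv,.07))
for uv in [(121,195),(125,192.5),(173,166),(176,165.5)]:print('D z.07',onz(D,uv,.07))
```

```text
bar knob
knob [ 0.5928 -0.0703  0.2685] [array([ 0.6, -0.3]), array([0.7, 0.4])]
joint [0.5468 0.1285 0.266 ] [array([ 0.5, -0.4]), array([0.5, 0.5])]
footS a [0.5037 0.0566 0.01  ]
footS b [0.6136 0.1105 0.01  ]
footS c [0.5935 0.1875 0.01  ]
footD a [0.6049 0.112  0.01  ]
footD b [0.4931 0.0907 0.01  ]
footD c [0.4787 0.1668 0.01  ]
rackS [ 0.5414 -0.4131  0.05  ]
rackS [ 0.5176 -0.2968  0.05  ]
rackS [ 0.5834 -0.2786  0.05  ]
rackS [ 0.598  -0.4006  0.05  ]
rackD [ 0.5715 -0.2854  0.05  ]
rackD [ 0.5959 -0.4008  0.05  ]
rackD [ 0.5397 -0.4103  0.05  ]
rackD [ 0.5106 -0.2984  0.05  ]
tab [ 0.5505 -0.3476  0.1558] [array([ 0.3, -0.1]), array([0.3, 0.1])]
tabS z.17 [ 0.5358 -0.3715  0.157 ]
tabS z.17 [ 0.5236 -0.3386  0.157 ]
tabS z.17 [ 0.5718 -0.3242  0.157 ]
tabS z.17 [ 0.5793 -0.3568  0.157 ]
nearplate top corners L [0.6686 0.1844 0.1391] [array([-19.,  11.]), array([-14.5, -13.8])]
S near z.07 [0.5657 0.266  0.07  ]
S near z.07 [0.5743 0.3233 0.07  ]
S far z.07 [0.4088 0.3109 0.07  ]
S far z.07 [0.4151 0.3454 0.07  ]
D z.07 [0.4079 0.349  0.07  ]
D z.07 [0.4208 0.3477 0.07  ]
D z.07 [0.576  0.3203 0.07  ]
D z.07 [0.583 0.315 0.07 ]
```

>>> {"api": "carry_out", "payload": {
  "linear": [
    [0,0,-4],
    [0,0,-8],
    [0,-1,-10],
    [3,-8,-10],
    [12.4,-34.8,-10],
    [12.4,-34.8,-10],
    [12.4,-34.8,-10],
    [12.4,-34.8,-10],
    [12.4,-34.8,-10],
    [12.4,-34.8,-10],
    [12.4,-34.8,-7],
    [12.4,-34.8,-4]
  ],
  "twist": [0,0,-3,-7,-11,-11,-11,-11,-11,-11,-11,-11],
  "fingers": 1
}}

```text
clock: 1.15
tool_pos: [0.552, -0.3455, 0.4572]
orientation: [-179.7, 0.3, -169.1]
force: [2.7, 1.0, 0.4]
opening: 0.0878
```

>>> {"api": "carry_out", "payload": {
  "linear": [
    [0,0,0],
    [0,0,0]
  ],
  "twist": [0,0]
}}

```text
clock: 1.32
tool_pos: [0.551, -0.347, 0.4555]
orientation: [-179.8, 0.1, -169.2]
force: [-0.6, 0.8, 1.3]
opening: 0.0877
```

Run:
```python
from h import *
o=ctrl.get_obs();print(o['clock'],o['tool_pos'],o['orientation'],o['force'])
im=ctrl.snapshot('wrist');cv2.imwrite('pics/w1.png',im)
c=cam('wrist',o)
crop(im,120,60,270,220,3,'w1c.png')
```

```text
1.3167 [ 0.55098979 -0.34702065  0.45550429] [-1.79790512e+02  9.58995414e-02 -1.69249417e+02] [-0.59680865  0.7732179   1.30775787]
```

View pics/w1c.png

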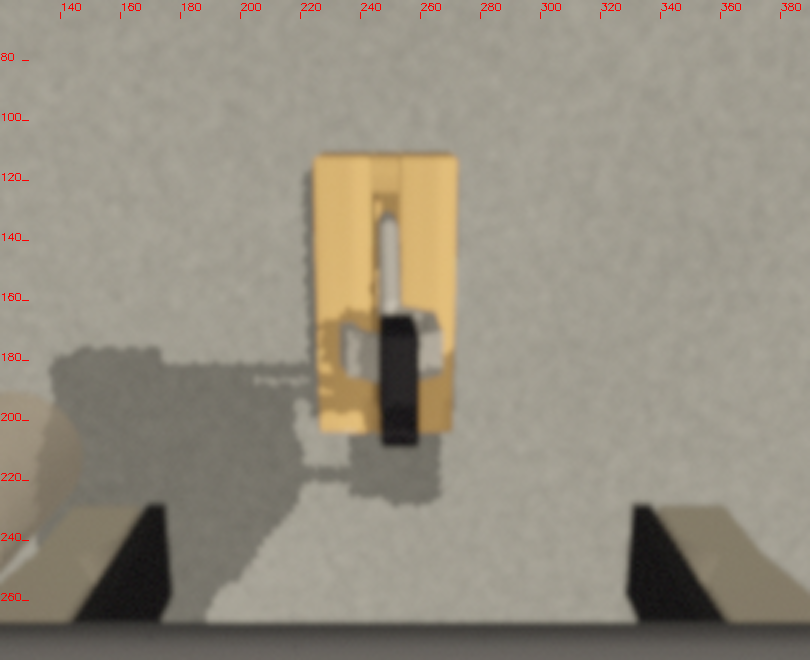

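Run:
```python
from h import *
np.set_printoptions(precision=4,suppress=True)
o=ctrl.get_obs();c=cam('wrist',o)
R=Ro.from_euler('xyz',o['orientation'],degrees=True).as_matrix()
for uv in [(249.5,208),(249.5,171),(244,190),(256,190)]:
    p=onz(c,uv,.174); print(uv,p,(R.T@(p-o['tool_pos']))*100)
# model check: hanger yaw 10.75 at 0.5505,-.3476
a=np.radians(10.75);Rz=np.array([[np.cos(a),-np.sin(a),0],[np.sin(a),np.cos(a),0],[0,0,1]])
for x0 in ([.5505,-.3476,.008],):
  pts=[[15.5,0,102],[15.5,0,125],[-14,0,102],[-14,0,80],[6,18,166],[-6,18,166],[6,-18,166],[-6,-18,166],[0,0,130]]
  P=(np.array(pts)/1000)@Rz.T+x0
  print(np.c_[proj(cam('scene'),P),proj(cam('side'),P),proj(c,P)])
```

```text
(249.5, 208) [ 0.5529 -0.3291  0.174 ] [-0.3034  1.7977 28.3235]
(249.5, 171) [ 0.5594 -0.3636  0.174 ] [-0.2937 -1.7129 28.342 ]
(244, 190) [ 0.561  -0.3453  0.174 ] [-0.7986  0.0578 28.3348]
(256, 190) [ 0.5503 -0.3473  0.174 ] [ 0.2922  0.0568 28.3303]
[[120.8547 216.92   371.1119 290.9002 241.4453 173.0601]
 [119.0348 210.6966 372.7498 285.5677 240.6186 178.2831]
 [120.0551 209.5106 366.2337 301.2752 268.0239 173.1207]
 [121.7246 215.2831 364.7667 306.1358 267.1602 168.7201]
 [122.6857 195.3393 366.1926 275.4567 249.2988 208.2978]
 [122.3312 192.3772 364.1031 279.7298 262.2595 208.3303]
 [108.0807 198.1363 382.3077 282.5852 249.2448 170.3438]
 [107.8464 195.124  380.301  286.9567 262.707  170.3742]
 [118.224  205.3999 370.5344 289.8508 255.5906 179.5516]]
```

>>> {"api": "carry_out", "payload": {
  "linear": [
    [-0.3,0,4],
    [-0.3,0,8],
    [-0.3,0,11],
    [-0.3,0,13.5],
    [-0.3,0,13.5],
    [-0.3,0,13.5]
  ],
  "twist": [0,0,0,0,0,0]
}}

```text
clock: 1.87
tool_pos: [0.5565, -0.3452, 0.323]
orientation: [-179.7, 0.2, -169.0]
force: [0.4, 0.6, 1.5]
opening: 0.0874
```

>>> {"api": "carry_out", "payload": {
  "linear": [
    [0,0,0],
    [0,0,0],
    [0,0,0],
    [0,0,0],
    [0,0,0],
    [0,0,0],
    [0,0,0],
    [0,0,0]
  ],
  "twist": [0,0,0,0,0,0,0,0],
  "fingers": -1
}}

```text
clock: 2.53
tool_pos: [0.5565, -0.3453, 0.323]
orientation: [-179.7, 0.2, -169.1]
force: [-0.3, -0.1, -0.5]
opening: 0.0399
```

>>> {"api": "carry_out", "payload": {
  "linear": [
    [0,0,0],
    [0,0,0],
    [0,0,0],
    [0,0,0],
    [0,0,0],
    [0,0,0],
    [0,0,0],
    [0,0,0]
  ],
  "twist": [0,0,0,0,0,0,0,0]
}}

```text
clock: 3.2
tool_pos: [0.5564, -0.3453, 0.323]
orientation: [-179.7, 0.2, -169.1]
force: [-0.2, -0.4, -0.5]
opening: 0.0116
```

>>> {"api": "carry_out", "payload": {
  "linear": [
    [0,0,-1],
    [0,0,-2],
    [0,0,-4],
    [0,0,-6],
    [0,0,-9],
    [0,0,-12],
    [0,0,-15],
    [0,0,-17.7],
    [0,0,-17.7]
  ],
  "twist": [0,0,0,0,0,0,0,0,0]
}}

```text
clock: 3.95
tool_pos: [0.5557, -0.3449, 0.5084]
orientation: [-179.3, 0.7, -169.0]
force: [1.1, -0.8, -0.1]
opening: 0.0119
```

Run:
```python
from h import *
for n in ['scene','side']:
    im=ctrl.snapshot(n);cv2.imwrite(f'pics/{n}2.png',im)
    crop(im,*((80,120,140,140) if n=='scene' else (320,180,140,140)),4,f'{n}2c.png')
```

```text
(no output)
```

View pics/scene2c.png

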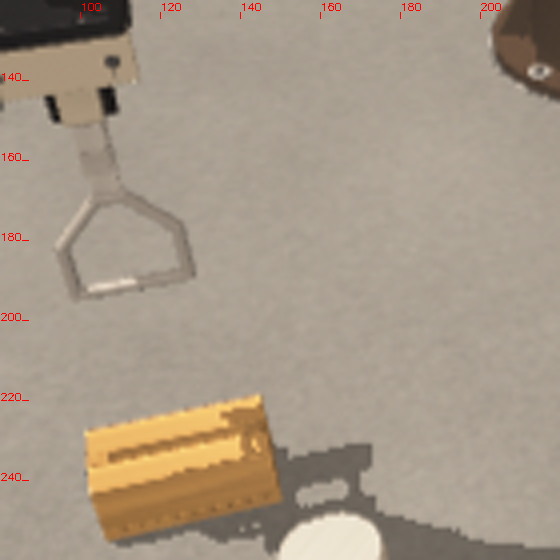

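View pics/side2c.png

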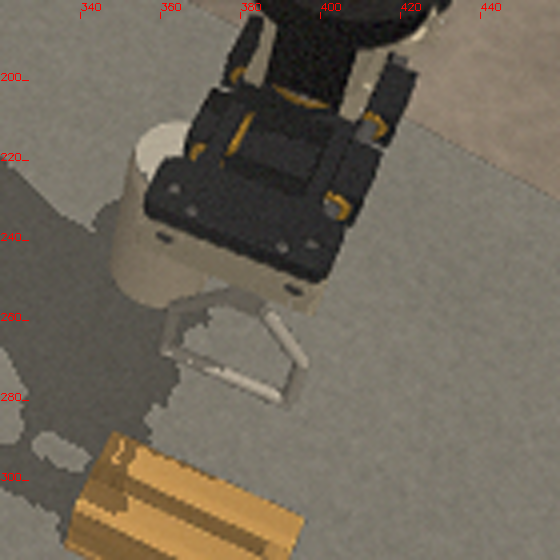

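Run:
```python
from h import *
np.set_printoptions(precision=4,suppress=True)
o=ctrl.get_obs();S=cam('scene');D=cam('side')
print(o['tool_pos'],o['orientation'])
a=tri((S,(78.5,193.5)),(D,(390.5,279.5)));b=tri((S,(127,188.5)),(D,(361.5,267)))
print(a,b); 
m=(a[0]+b[0])/2; d=b[0]-a[0]; print(m,np.linalg.norm(d),np.degrees(np.arctan2(-d[0],d[1])))
R=Ro.from_euler('xyz',o['orientation'],degrees=True).as_matrix()
print(R.T@(m-o['tool_pos']))
```

```text
[ 0.5554 -0.3443  0.5024] [-179.6013    0.3793 -169.056 ]
(array([ 0.5654, -0.4017,  0.2067]), [array([10.5, -2.4]), array([12.2,  3.1])]) (array([ 0.5516, -0.3144,  0.1946]), [array([-0.1,  0. ]), array([-0.1, -0. ])])
[ 0.5585 -0.3581  0.2006] 0.08919901764688791 8.973063672836473
[ 0.0016 -0.0119  0.3018]
```

Run:
```python
from h import *
np.set_printoptions(precision=4,suppress=True)
o=ctrl.get_obs();S=cam('scene');D=cam('side')
a=tri((S,(99,194)),(D,(391.5,280)));b=tri((S,(127.8,188.7)),(D,(361.5,267.5)))
print(a,b); 
m=(a[0]+b[0])/2; d=b[0]-a[0]; print(m,np.linalg.norm(d),np.degrees(np.arctan2(-d[0],d[1])))
R=Ro.from_euler('xyz',o['orientation'],degrees=True).as_matrix()
print(R.T@(m-o['tool_pos']))
```

```text
(array([ 0.5646, -0.38  ,  0.1944]), [array([ 0.4, -0.1]), array([0.4, 0.1])]) (array([ 0.5512, -0.3137,  0.1931]), [array([-0.5,  0.1]), array([-0.5, -0.2])])
[ 0.5579 -0.3469  0.1937] 0.06763157765754212 11.466445311267504
[ 0.0001 -0.0008  0.3086]
```

>>> {"api": "carry_out", "payload": {
  "linear": [
    [-0.5,3,0],
    [-1,6.5,0],
    [-2,10,0],
    [-2,14,0],
    [-2,18,0.5],
    [-2,22,0.9],
    [-2,26,0.9],
    [-2,30,0.9],
    [-2,33,0.9],
    [-2,34.5,0.9],
    [-2,34.5,0.9],
    [-2,34.5,0.9]
  ],
  "twist": [0,0,0,0,-1,-2,-2,-2,-2,-2,-2,-2]
}}

```text
clock: 5.05
tool_pos: [0.5092, -0.001, 0.4906]
orientation: [-179.6, 0.3, -166.9]
force: [0.6, -0.1, -2.5]
opening: 0.0119
```

>>> {"api": "carry_out", "payload": {
  "linear": [
    [0,0,0],
    [0,0,0]
  ],
  "twist": [0,0]
}}

```text
clock: 5.22
tool_pos: [0.5092, -0.0016, 0.49]
orientation: [-179.6, 0.2, -167.0]
force: [0.8, 0.2, -1.5]
opening: 0.0115
```

Run:
```python
from h import *
for n in ['side','wrist','scene']:
    if n=='wrist': o=ctrl.get_obs();print(o['tool_pos'],o['orientation'],o['clock'])
    im=ctrl.snapshot(n);cv2.imwrite(f'pics/{n}3.png',im)
    if n!='wrist':crop(im,*((200,120,140,130) if n=='scene' else (180,110,140,130)),5,f'{n}3c.png')
```

```text
[ 0.50925528 -0.00176184  0.4901041 ] [-179.58778851    0.24714496 -166.9894925 ] 5.2667
```

View pics/side3c.png

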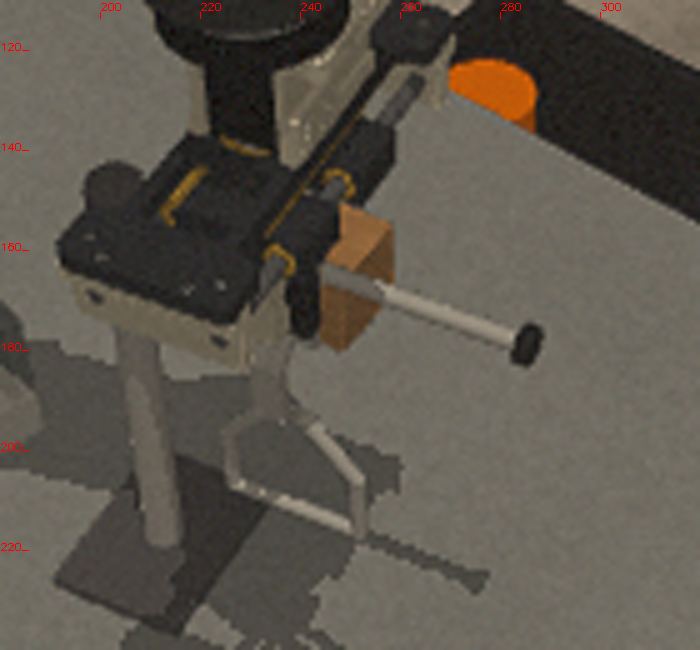

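View pics/scene3c.png

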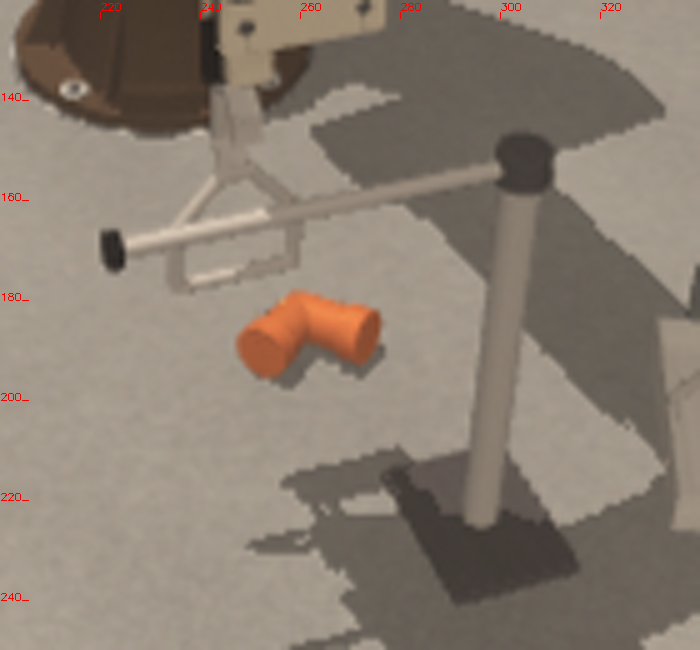

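View pics/wrist3.png

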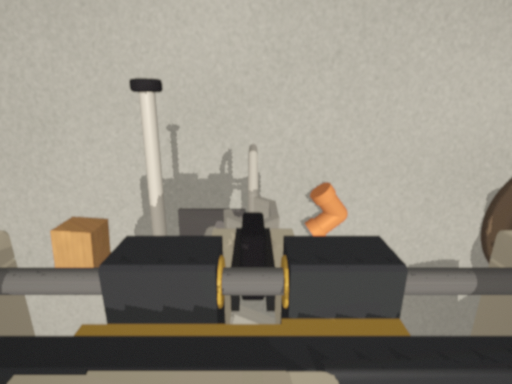

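Run:
```python
from h import *
np.set_printoptions(precision=4,suppress=True)
im=cv2.imread('pics/wrist3.png')
g=cv2.cvtColor(im,6).astype(int)
def mid(r):
    row=g[r,135:175]; e=np.diff(row); 
    # rising edge / falling edge subpixel
    hi=row.max() ; th=(np.median(g[r,100:130])+hi)/2
    ii=np.where(row>th)[0]; return 135+(ii[0]+ii[-1])/2,ii[-1]-ii[0]+1
for r in (95,105,120,140,160,180): print(r,mid(r),g[r,135:172])
```

```text
95 (np.float64(145.0), np.int64(9)) [181 180 180 180 184 193 203 210 215 218 222 224 222 216 208 200 193 185
 172 160 163 176 183 185 184 183 182 182 181 182 182 182 181 180 180 180
 181]
105 (np.float64(146.0), np.int64(9)) [183 184 185 183 181 184 195 204 212 216 220 224 225 222 215 208 201 193
 183 170 161 167 178 184 184 184 184 181 180 181 182 180 181 181 181 181
 181]
120 (np.float64(148.0), np.int64(9)) [182 182 183 184 186 184 181 189 201 210 214 218 222 224 222 217 210 204
 197 187 175 163 163 176 182 183 182 181 181 181 181 181 183 183 181 177
 177]
140 (np.float64(149.5), np.int64(8)) [182 182 183 184 183 182 182 181 180 189 202 209 215 218 221 222 220 215
 208 202 195 184 170 161 168 178 182 185 186 184 182 179 176 173 170 162
 143]
160 (np.float64(151.0), np.int64(9)) [180 179 182 184 186 185 184 184 184 181 181 190 202 210 215 218 220 220
 218 213 207 201 192 181 167 162 173 181 184 184 185 185 185 184 183 181
 173]
180 (np.float64(153.0), np.int64(9)) [186 185 185 182 171 151 137 134 132 132 135 142 164 187 202 211 216 219
 220 219 216 211 206 199 190 177 159 142 134 135 138 138 136 135 132 131
 131]
```

Run:
```python
from h import *
np.set_printoptions(precision=4,suppress=True)
o=ctrl.get_obs();print(o['tool_pos'],o['orientation'],o['clock'])
c=cam('wrist',o);R=Ro.from_euler('xyz',o['orientation'],degrees=True).as_matrix()
P=np.array([onz(c,uv,.268) for uv in [(147.7,95),(148.6,105),(150.2,120),(151.8,140),(153.5,160),(154.7,180)]])
f=np.polyfit(P[:,1],P[:,0],1);print(P,f,np.degrees(np.arctan(-f[0])))
Q=(P-o['tool_pos'])@R;print(Q*100)
k=onz(c,(146,84.5),.268);print('knob',k)
p=proj(c,[[.5714,.0222,.268],[.5928,-.0703,.268]]);print(p)
# hanger loop
S=cam('scene');D=cam('side')
```

```text
[ 0.5093 -0.0018  0.4903] [-179.5892    0.2659 -167.005 ] 5.3667
[[ 0.5947 -0.0674  0.268 ]
 [ 0.5933 -0.0614  0.268 ]
 [ 0.5911 -0.0522  0.268 ]
 [ 0.5883 -0.0395  0.268 ]
 [ 0.5854 -0.0263  0.268 ]
 [ 0.5828 -0.0125  0.268 ]] [-0.218   0.5799] 12.295918895313074
[[-6.7404 -8.1551 22.3179]
 [-6.7437 -7.5393 22.3135]
 [-6.7323 -6.5941 22.3066]
 [-6.7523 -5.292  22.2974]
 [-6.7662 -3.9396 22.2878]
 [-6.8154 -2.5339 22.2779]]
knob [ 0.5965 -0.0735  0.268 ]
[[163.8376 228.3032]
 [151.2007  91.0707]]
```

>>> {"api": "carry_out", "payload": {
  "linear": [
    [0,0,-0.2],
    [-1.5,0,-0.2],
    [-3,0,-0.2],
    [-4.5,0,-0.2],
    [-6,0,-0.2],
    [-6.7,0,-0.2],
    [-6.7,0,-0.2],
    [-6.7,0,-0.2]
  ],
  "twist": [0,0,0,0,0,0,0,0]
}}

```text
clock: 6.03
tool_pos: [0.5745, 0.013, 0.4921]
orientation: [-179.6, 0.2, -167.0]
force: [-0.8, 0.2, -2.4]
opening: 0.0121
```

Run:
```python
from h import *
for n in ['side','scene']:
    im=ctrl.snapshot(n);cv2.imwrite(f'pics/{n}4.png',im)
    crop(im,*((200,110,140,110) if n=='scene' else (200,110,140,110)),5,f'{n}4c.png')
```

```text
(no output)
```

View pics/side4c.png

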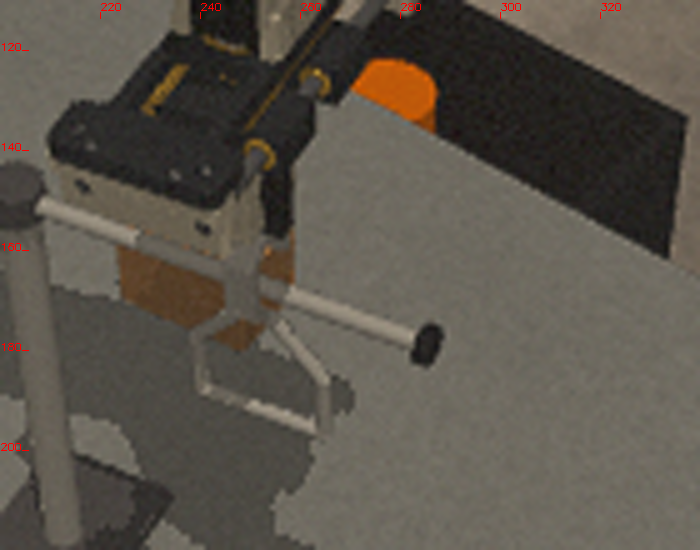

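View pics/scene4c.png

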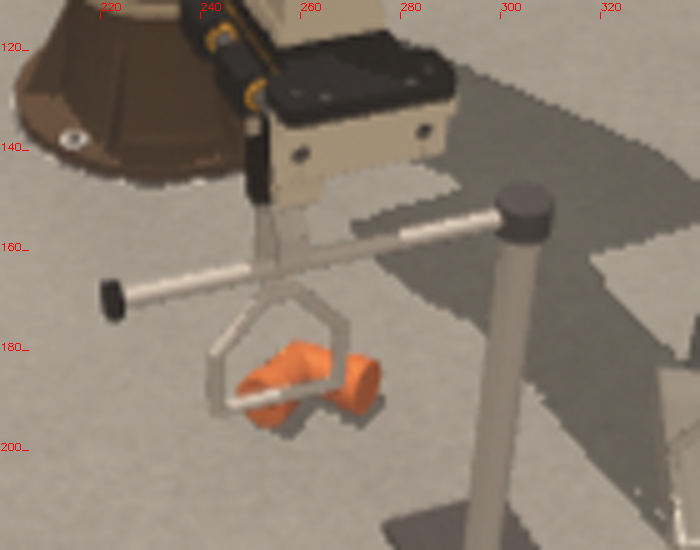

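>>> {"api": "carry_out", "payload": {
  "linear": [
    [0,0,0.8],
    [0,0,1.6],
    [0,0,2.2],
    [0,0,2.5],
    [0,0,2.5]
  ],
  "twist": [0,0,0,0,0]
}}

```text
clock: 6.55
tool_pos: [0.5738, 0.0128, 0.4665]
orientation: [-179.6, 0.1, -167.0]
force: [0.1, -0.2, -2.2]
opening: 0.0119
```

>>> {"api": "carry_out", "payload": {
  "linear": [
    [0,0,0.15],
    [0,0,0.25],
    [0,0,0.25]
  ],
  "twist": [0,0,0]
}}

```text
clock: 6.8
tool_pos: [0.5741, 0.0128, 0.4646]
orientation: [-179.6, 0.3, -167.0]
force: [0.8, -0.2, -1.0]
opening: 0.0119
```

>>> {"api": "carry_out", "payload": {
  "linear": [
    [0,0,0.1],
    [0,0,0.2],
    [0,0,0.2]
  ],
  "twist": [0,0,0]
}}

```text
clock: 7.05
tool_pos: [0.5746, 0.0128, 0.4636]
orientation: [-179.6, 0.4, -167.0]
force: [2.1, 0.7, 3.9]
opening: 0.0117
```

>>> {"api": "carry_out", "payload": {
  "linear": [
    [0,0,0.1],
    [0,0,0.2],
    [0,0,0.2]
  ],
  "twist": [0,0,0]
}}

```text
clock: 7.3
tool_pos: [0.5746, 0.0129, 0.4633]
orientation: [-179.5, 0.5, -167.0]
force: [-2.8, 2.4, 11.1]
opening: 0.0115
```

>>> {"api": "carry_out", "payload": {
  "linear": [
    [0,0,-0.15],
    [0,0,-0.15],
    [0,0,-0.15],
    [0,0,-0.15],
    [0,0,-0.15],
    [0,0,-0.15],
    [0,0,-0.15],
    [0,0,-0.15]
  ],
  "twist": [0,0,0,0,0,0,0,0],
  "fingers": 1
}}

```text
clock: 7.97
tool_pos: [0.5746, 0.0128, 0.4646]
orientation: [-179.5, 0.5, -167.0]
force: [-0.0, 0.2, 0.5]
opening: 0.06
```

>>> {"api": "carry_out", "payload": {
  "linear": [
    [0,0,-1],
    [0,0,-3],
    [0,0,-6],
    [0,0,-9],
    [0,0,-11],
    [0,0,-11],
    [0,0,-11]
  ],
  "twist": [0,0,0,0,0,0,0]
}}

```text
clock: 8.55
tool_pos: [0.5733, 0.0134, 0.5766]
orientation: [-179.6, 0.7, -167.0]
force: [-0.2, -0.3, -2.1]
opening: 0.0875
```

Run:
```python
from h import *
for n in ['side','scene']:
    im=ctrl.snapshot(n);cv2.imwrite(f'pics/{n}5.png',im)
    crop(im,*((190,110,190,145) if n=='scene' else (110,120,190,145)),4,f'{n}5c.png')
```

View pics/side5c.png

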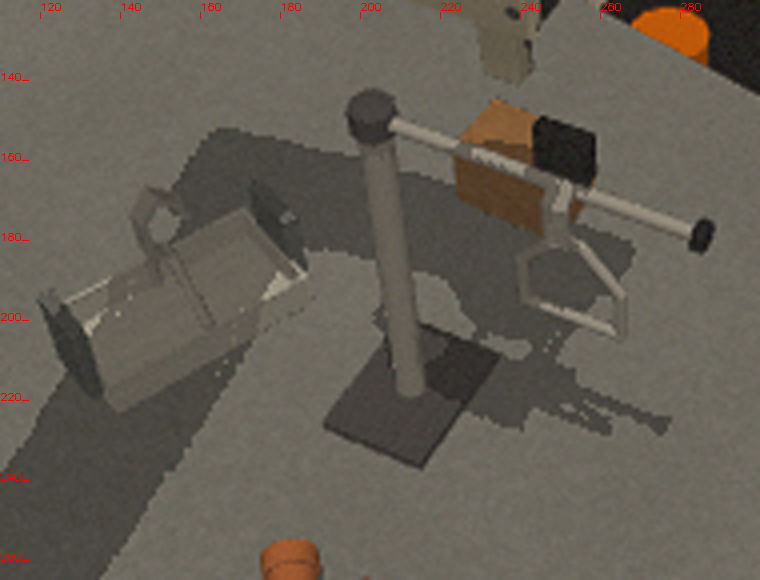

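View pics/scene5c.png

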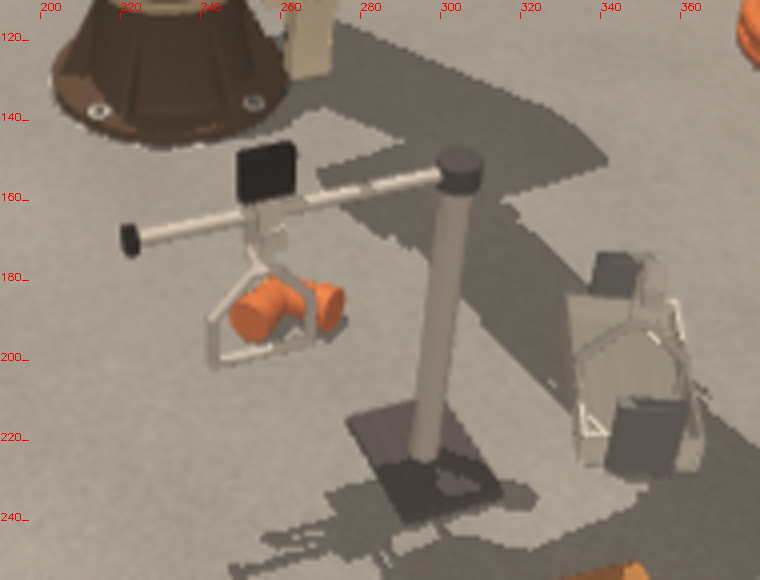

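Run:
```python
from h import *
np.set_printoptions(precision=4,suppress=True)
o=ctrl.get_obs();print(o['joint_pos'],o['orientation'],o['tool_pos'])
S=cam('scene');D=cam('side')
# hanger lower wire ends
# scene crop (212,367)/4 +(190,110); (308,340) ; side (616,333)/4+(110,120); (525,300)
a=tri((S,(190+214/4,110+361/4)),(D,(110+620/4,120+332/4)));b=tri((S,(190+312/4,110+338/4)),(D,(110+524/4,120+301/4)))
print(a,b,(a[0]+b[0])/2)
# tray corners plates z=.07: near plate scene top corners, side tops
for nm,c,uv in [('near -y?',S,(190+616/4,110+400/4)),('near +y',S,(190+687/4,110+402/4)),('far',S,(190+594/4,110+255/4)),('far2',S,(190+636/4,110+256/4)),
 ('Dfar',D,(110+40/4,120+300/4)),('Dfar2',D,(110+62/4,120+293/4)),('Dnear',D,(110+250/4,120+180/4))]:
  print(nm,onz(c,uv,.07))
print('elbow',onz(S,(190+290/4,110+290/4),.03),onz(D,(110+280/4,120+545/4),.03))
```

```text
[ 21.08     7.1898   4.3171   0.5035 -86.7439  -8.0817] [-179.556     0.4501 -166.973 ] [0.5732 0.0135 0.5742]
(array([ 0.5844, -0.0205,  0.1532]), [array([-0.2,  0.1]), array([-0.2, -0.1])]) (array([0.5675, 0.0461, 0.1504]), [array([-0.8,  0.5]), array([-0.8, -0.6])]) [0.576  0.0128 0.1518]
near -y? [0.5687 0.2741 0.07  ]
near +y [0.5766 0.3248 0.07  ]
far [0.4045 0.3072 0.07  ]
far2 [0.4095 0.3406 0.07  ]
Dfar [0.4061 0.3511 0.07  ]
Dfar2 [0.4199 0.3444 0.07  ]
Dnear [0.5779 0.3244 0.07  ]
elbow [0.3738 0.0661 0.03  ] [0.387  0.1001 0.03  ]
```

>>> {"api": "carry_out", "payload": {
  "linear": [
    [1,2,0],
    [2,5,0],
    [2,9,0],
    [3,13,0],
    [4,17,0],
    [5,21,0],
    [6,25,0],
    [7,29,0],
    [8,32,0],
    [8.7,34.5,0],
    [8.7,34.5,0],
    [8.7,34.5,0]
  ],
  "twist": [7,14,21,28,35,42,49,56,63,70,77,84]
}}

```text
clock: 9.65
tool_pos: [0.4093, 0.3323, 0.5692]
orientation: [179.8, 0.6, 113.4]
force: [0.0, -0.1, 0.6]
opening: 0.0876
```

>>> {"api": "carry_out", "payload": {
  "linear": [
    [0,0,3],
    [0,0,6],
    [0,0,9],
    [0,0,12],
    [0,0,15],
    [0,0,15],
    [0,0,15]
  ],
  "twist": [7,14,21,28,29,29,29]
}}

```text
clock: 10.23
tool_pos: [0.4103, 0.3308, 0.418]
orientation: [179.6, 0.6, 84.5]
force: [-0.6, 0.9, 0.8]
opening: 0.0872
```

Run:
```python
from h import *
o=ctrl.get_obs();print(o['tool_pos'],o['orientation'],o['joint_pos'],o['clock'])
im=ctrl.snapshot('wrist');cv2.imwrite('pics/w6.png',im)
```

```text
[0.41031385 0.33083418 0.41804327] [179.61369774   0.64756381  84.48456039] [  60.46837896    6.10382093  -16.88763816    0.66747229  -67.4442043
 -156.24001253] 10.2333
```

View pics/w6.png

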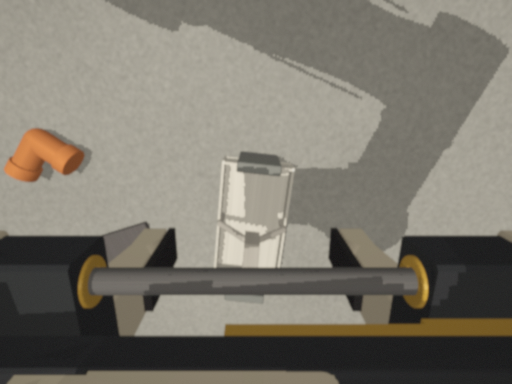

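Run:
```python
from h import *
im=cv2.imread('pics/w6.png');crop(im,200,140,110,110,7,'w6c.png')
```

```text
(no output)
```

View pics/w6c.png

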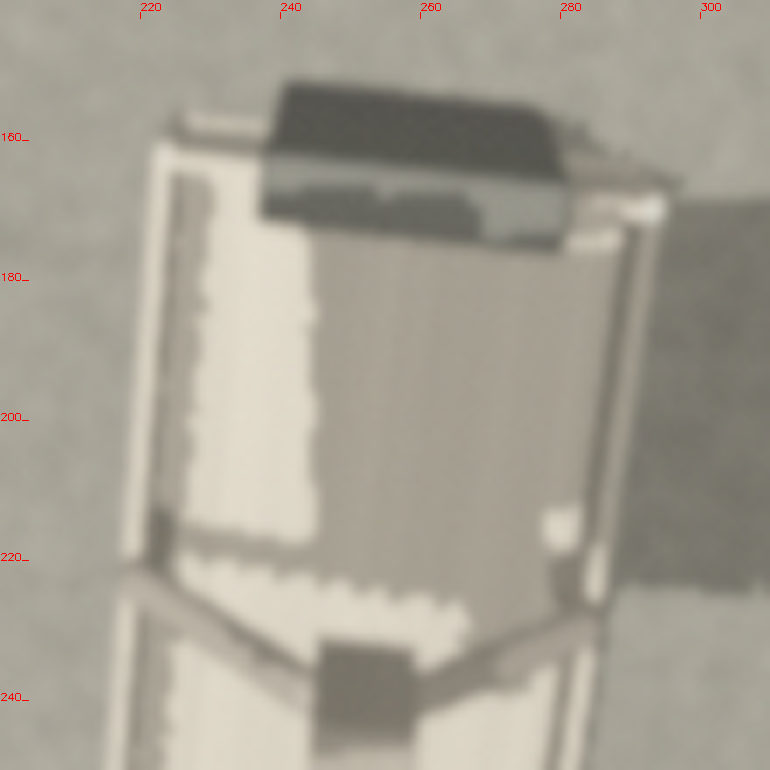

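Run:
```python
from h import *
np.set_printoptions(precision=4,suppress=True)
o=ctrl.get_obs()
c=cam('wrist',o);R=Ro.from_euler('xyz',o['orientation'],degrees=True).as_matrix()
P=[onz(c,uv,.07) for uv in [(238,162.7),(280.2,166.2),(237.2,171.3),(279.8,175.7)]]
Q=(np.array(P)-o['tool_pos'])@R*100
print(np.array(P),Q,Q.mean(0))
for i in (0,2): d=Q[i+1]-Q[i];print(np.degrees(np.arctan2(d[1],d[0])),np.linalg.norm(d))
d=Q[2]-Q[0];print(d);
# hook top strap
p=onz(c,(252,237),.128);print('hooktop',p,(p-o['tool_pos'])@R*100)
# walls corner
a=onz(c,(222,161),.03);b=onz(c,(215,248),.03);d=(b-a)@R;print(np.degrees(np.arctan2(-d[0],d[1])))
```

```text
[[0.4018 0.3131 0.07  ]
 [0.4101 0.3593 0.07  ]
 [0.4114 0.3112 0.07  ]
 [0.421  0.3581 0.07  ]] [[-1.6147 -1.0205 34.9981]
 [ 3.0634 -0.633  34.963 ]
 [-1.718  -0.0417 35.0075]
 [ 3.0488  0.4556 34.9726]] [ 0.6949 -0.3099 34.9853]
4.735530951501912 4.6942852163713615
5.956027885654938 4.792762827986845
[-0.1033  0.9788  0.0094]
hooktop [0.465  0.3231 0.128 ] [-0.0609  5.2291 29.2393]
6.238549061215263
```

Run:
```python
from h import *
np.set_printoptions(precision=4,suppress=True)
S=cam('scene');D=cam('side');o=ctrl.get_obs();c=cam('wrist',o)
print(tri((S,(361.5,210)),(D,(173.5,165))))
for n in ['side','scene']:
    im=ctrl.snapshot(n);cv2.imwrite(f'pics/{n}6.png',im)
    crop(im,*((310,150,80,100) if n=='scene' else (110,140,90,90)),7,f'{n}6c.png')
```

```text
(array([0.5784, 0.3216, 0.0729]), [array([-0.4,  0.3]), array([-0.4, -0.3])])
```

View pics/side6c.png

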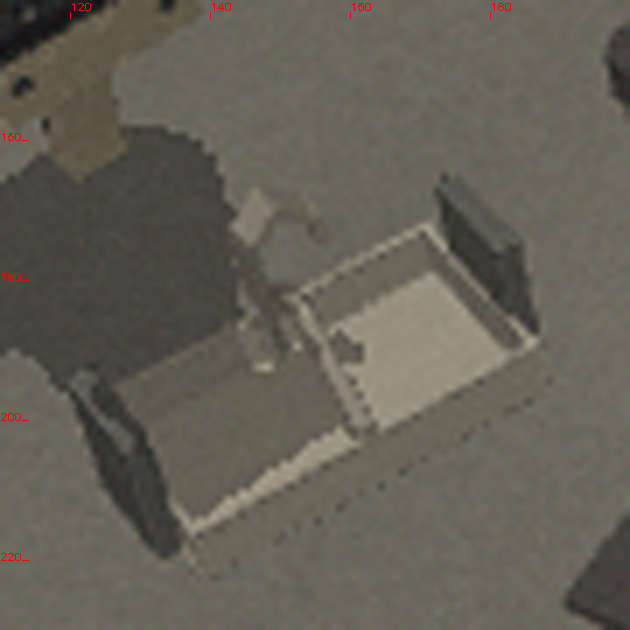

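View pics/scene6c.png

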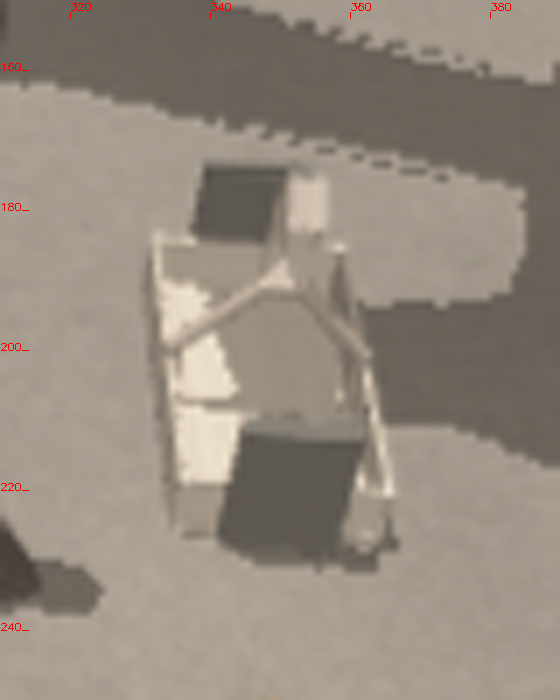

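>>> {"api": "carry_out", "payload": {
  "linear": [
    [0.7,-0.3,2],
    [0.7,-0.3,5],
    [0.7,-0.3,8],
    [0.7,-0.3,11],
    [0.7,-0.3,12],
    [0.7,-0.3,12]
  ],
  "twist": [5.5,5.5,5.5,5.5,5.5,5.5]
}}

```text
clock: 10.88
tool_pos: [0.4096, 0.338, 0.3002]
orientation: [179.5, 0.4, 79.0]
force: [-0.5, -0.2, 0.5]
opening: 0.0875
```

Run:
```python
from h import *
o=ctrl.get_obs();print(o['tool_pos'],o['orientation'],o['joint_pos'],o['clock'])
im=ctrl.snapshot('wrist');cv2.imwrite('pics/w7.png',im); crop(im,150,80,230,180,4,'w7c.png')
```

```text
[0.40962985 0.33799954 0.30017793] [179.45761493   0.3867929   78.98325946] [  60.95287886   12.50076216  -25.92915869    0.80894561  -51.7727699
 -162.4694786 ] 10.8833
```

View pics/w7c.png

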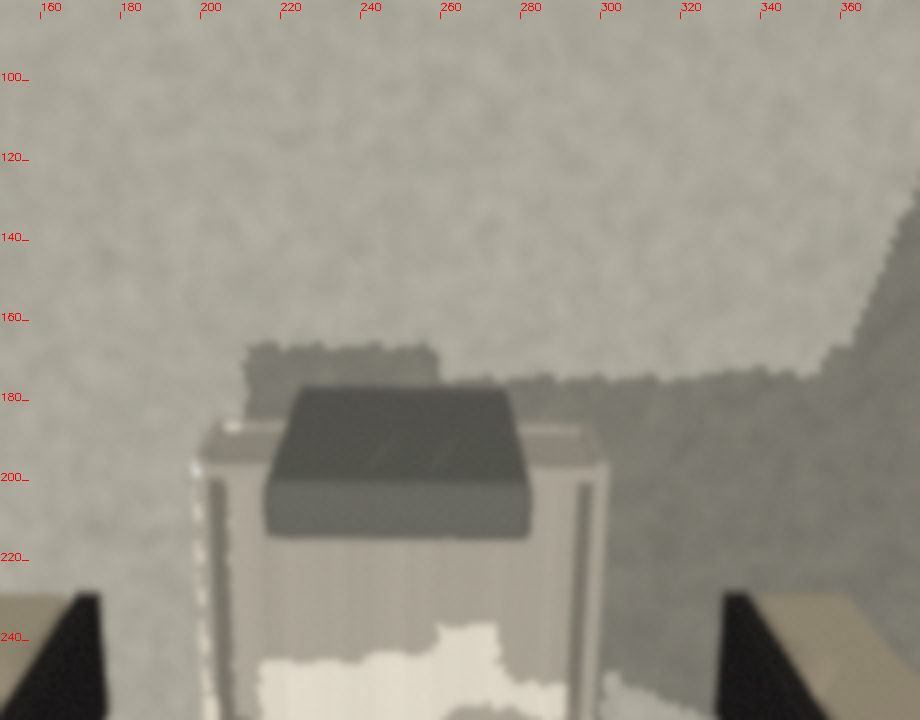

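Run:
```python
from h import *
np.set_printoptions(precision=4,suppress=True)
o=ctrl.get_obs();c=cam('wrist',o);R=Ro.from_euler('xyz',o['orientation'],degrees=True).as_matrix()
P=[onz(c,uv,.07) for uv in [(216.5,200.7),(281.7,200.7),(216,214.5),(282.3,214.5)]]
Q=(np.array(P)-o['tool_pos'])@R*100;print(Q,Q.mean(0))
```

```text
[[-2.6744 -0.6261 23.204 ]
 [ 2.1479 -0.6338 23.1822]
 [-2.7514  0.4733 23.2163]
 [ 2.2251  0.4643 23.1938]] [-0.2632 -0.0806 23.199 ]
```

>>> {"api": "carry_out", "payload": {
  "linear": [
    [-0.25,-0.1,2.5],
    [-0.25,-0.1,5],
    [-0.25,-0.1,7],
    [-0.25,-0.1,8.5],
    [-0.25,-0.1,8.6],
    [-0.25,-0.1,8.6]
  ],
  "twist": [0,0,0,0,0,0]
}}

```text
clock: 11.43
tool_pos: [0.4101, 0.3367, 0.2175]
orientation: [179.3, 0.2, 79.0]
force: [0.6, -0.3, 0.2]
opening: 0.0876
```

>>> {"api": "carry_out", "payload": {
  "linear": [
    [0,0,0],
    [0,0,0],
    [0,0,0],
    [0,0,0],
    [0,0,0],
    [0,0,0],
    [0,0,0],
    [0,0,0],
    [0,0,0],
    [0,0,0]
  ],
  "twist": [0,0,0,0,0,0,0,0,0,0],
  "fingers": -1
}}

```text
clock: 12.27
tool_pos: [0.41, 0.3364, 0.2176]
orientation: [179.3, 0.2, 79.0]
force: [-2.4, -1.9, 5.4]
opening: 0.0496
```

>>> {"api": "carry_out", "payload": {
  "linear": [
    [0,0,-0.5],
    [0,0,-1],
    [0,0,-2],
    [0,0,-3],
    [0,0,-4],
    [0,0,-4],
    [0,0,-4]
  ],
  "twist": [0,0,0,0,0,0,0]
}}

```text
clock: 12.85
tool_pos: [0.4097, 0.3369, 0.2587]
orientation: [179.3, 0.1, 79.0]
force: [-1.1, -0.7, -2.4]
opening: 0.0494
```

Run:
```python
from h import *
for n in ['side','scene']:
    im=ctrl.snapshot(n);cv2.imwrite(f'pics/{n}8.png',im)
    crop(im,*((300,110,110,130) if n=='scene' else (100,110,120,120)),5,f'{n}8c.png')
```

```text
(no output)
```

View pics/side8c.png

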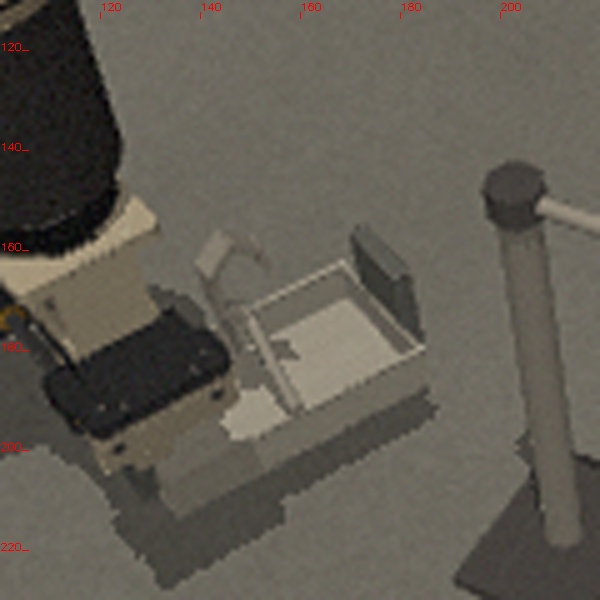

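View pics/scene8c.png

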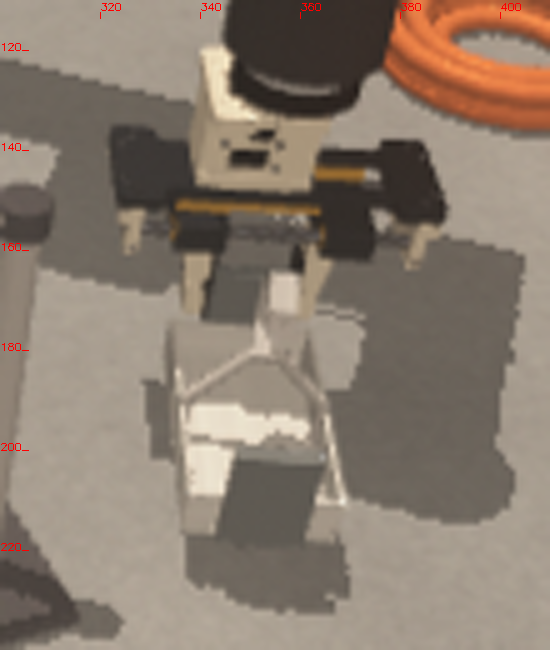

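Run:
```python
from h import *
np.set_printoptions(precision=4,suppress=True)
S=cam('scene');D=cam('side');o=ctrl.get_obs();print(o['tool_pos'],o['orientation'],o['force'])
print('plate',tri((S,(364.7,200)),(D,(171,156))))
# hook crown top far: scene crown top centre (355.5? ), side crown
print('bail apex/hook base', tri((S,(354,178.5)),(D,(147.5,176.5))))
```

```text
[0.4094 0.3365 0.2576] [179.3485   0.2134  79.0177] [-0.3324 -0.0307 -2.1693]
plate (array([0.577 , 0.3231, 0.11  ]), [array([-0.6,  0.5]), array([-0.6, -0.5])])
bail apex/hook base (array([0.4826, 0.3203, 0.1084]), [array([-1.7,  1.2]), array([-1.6, -1.5])])
```

>>> {"api": "carry_out", "payload": {
  "linear": [
    [0,0,-1],
    [0,0,-3],
    [0,0,-6],
    [0,0,-9],
    [0,0,-12],
    [0,0,-15],
    [0,0,-18],
    [0,0,-21],
    [0,0,-24],
    [0,0,-27],
    [0,0,-30],
    [0,0,-31.5]
  ],
  "twist": [0,0,0,0,0,0,0,0,0,0,0,0]
}}

```text
clock: 13.95
tool_pos: [0.406, 0.3378, 0.5769]
orientation: [179.2, 0.0, 79.0]
force: [-0.1, -0.3, -2.4]
opening: 0.0498
```

>>> {"api": "carry_out", "payload": {
  "linear": [
    [0,0,-0.5],
    [0,0,-0.5]
  ],
  "twist": [0,0]
}}

```text
clock: 14.12
tool_pos: [0.4059, 0.3375, 0.5838]
orientation: [179.1, -0.1, 79.0]
force: [-0.1, 0.2, -2.8]
opening: 0.05
```

>>> {"api": "carry_out", "payload": {
  "linear": [
    [-1,0.3,0],
    [-4,1,0],
    [-8,2,0],
    [-12,3,0],
    [-16,4,0],
    [-20,5,0],
    [-24,6,0],
    [-28,7,0],
    [-32,8,0],
    [-36,9,0],
    [-40,10,0],
    [-44,11,0]
  ],
  "twist": [0,-2,-4,-6,-8,-10,-12,-14,-16,-18,-20,-22]
}}

```text
clock: 15.12
tool_pos: [0.4288, -0.1177, 0.583]
orientation: [179.3, 0.2, 101.1]
force: [2.2, 1.5, -2.4]
opening: 0.0497
```

>>> {"api": "carry_out", "payload": {
  "linear": [
    [0,0,0]
  ],
  "twist": [0]
}}

```text
clock: 15.2
tool_pos: [0.4278, -0.1234, 0.5814]
orientation: [179.5, 0.2, 100.9]
force: [-0.2, 0.7, -2.0]
opening: 0.0496
```

>>> {"api": "carry_out", "payload": {
  "linear": [
    [-3,-0.5,0],
    [-6,-1,0],
    [-8.5,-1.4,0],
    [-8.5,-1.4,1],
    [-8.5,-1.4,4],
    [-8.5,-1.4,8],
    [-8.5,-1.4,12],
    [-8.5,-1.4,16],
    [-8.5,-1.4,20],
    [-8.5,-1.4,24],
    [-8.5,-1.4,26],
    [-8.5,-1.4,27]
  ],
  "twist": [0,-1,-2,-2,-2,-2,-2,-2,-2,-2,-2,-2]
}}

```text
clock: 16.2
tool_pos: [0.4302, -0.2099, 0.3071]
orientation: [179.9, 0.1, 102.9]
force: [0.1, 0.4, -3.0]
opening: 0.0496
```

>>> {"api": "carry_out", "payload": {
  "linear": [
    [0,0,0],
    [0,0,0]
  ],
  "twist": [0,0]
}}

```text
clock: 16.37
tool_pos: [0.4295, -0.2099, 0.3065]
orientation: [-179.9, 0.0, 102.9]
force: [0.8, 0.3, -1.5]
opening: 0.0498
```

Run:
```python
from h import *
o=ctrl.get_obs();print(o['tool_pos'],o['orientation'])
for n in ['side','scene']:
    im=ctrl.snapshot(n);cv2.imwrite(f'pics/{n}9.png',im)
    crop(im,*((130,110,190,140) if n=='scene' else (170,120,190,140)),4,f'{n}9c.png')
```

```text
[ 0.42954785 -0.20985592  0.30647437] [-1.79905839e+02  4.38395937e-02  1.02885061e+02]
```

View pics/side9c.png

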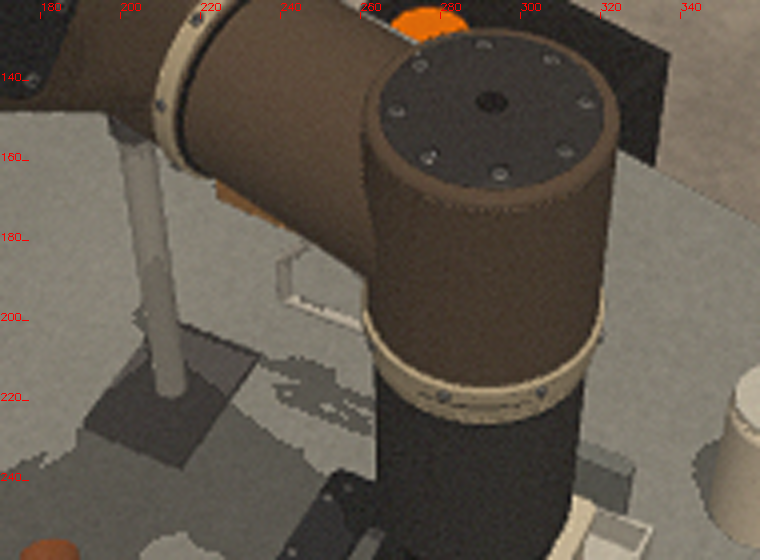

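View pics/scene9c.png

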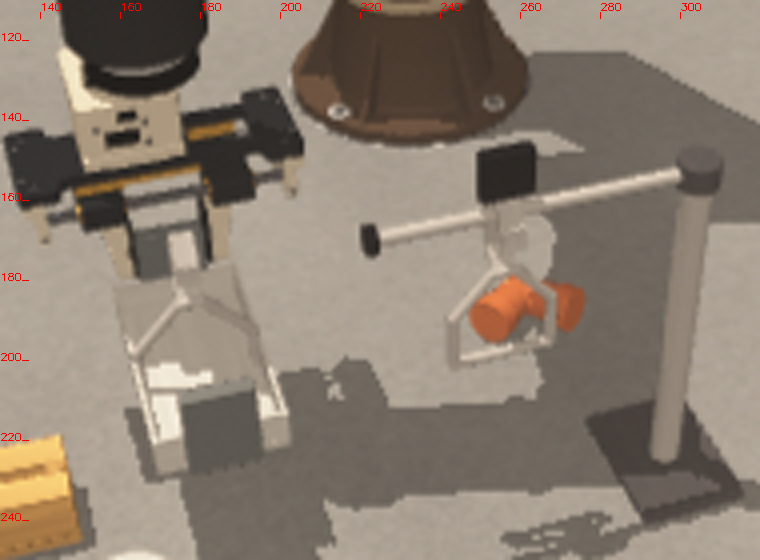

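Run:
```python
from h import *
np.set_printoptions(precision=4,suppress=True)
S=cam('scene');o=ctrl.get_obs();R=Ro.from_euler('xyz',o['orientation'],degrees=True).as_matrix()
for uv in [(175.5,210.7),(195.7,207)]:
  for z in (.158,.154):
    p=onz(S,uv,z);print(z,p,(p-o['tool_pos'])@R*100)
# predicted tray points in tool frame (x=tray y, y=tray x+.085, z)
def T(x,y,z): return o['tool_pos']+R@np.array([y,x+.085,.2176-z])
pts=[(91,-25,70),(91,25,70),(91,-25,0),(91,25,0),(0,-41,35),(0,41,35),(82,-45,30),(82,45,30),(0,-8,130),(0,8,130),(15.5,-8,102),(15.5,8,102)]
for q in pts: print(q,proj(S,T(*np.array(q)/1000))[0])
im=cv2.imread('pics/scene9.png');crop(im,150,150,60,85,8,'s9d.png')
```

```text
0.158 [ 0.6086 -0.1958  0.158 ] [-2.5566 17.622  15.0891]
0.154 [ 0.6044 -0.1963  0.154 ] [-2.5132 17.201  15.4878]
0.158 [ 0.6008 -0.1449  0.158 ] [ 2.576  17.9969 15.0778]
0.154 [ 0.5966 -0.1452  0.154 ] [ 2.6489 17.5781 15.4764]
(91, -25, 70) [175.5575 209.654 ]
(91, 25, 70) [194.9318 205.1596]
(91, -25, 0) [178.5404 228.7458]
(91, 25, 0) [197.026  224.1945]
(0, -41, 35) [164.2304 198.4229]
(0, 41, 35) [193.5945 191.9009]
(82, -45, 30) [168.9175 220.2687]
(82, 45, 30) [202.6736 212.2194]
(0, -8, 130) [172.1207 168.5723]
(0, 8, 130) [178.217  167.3409]
(15.5, -8, 102) [174.589  180.4596]
(15.5, 8, 102) [180.6299 179.1857]
```

View pics/s9d.png

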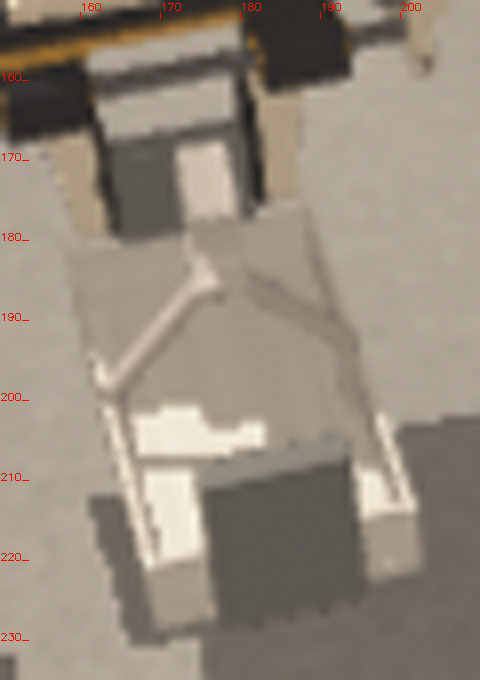

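>>> {"api": "carry_out", "payload": {
  "linear": [
    [0,0,1.2],
    [0,0,2.3],
    [1,0,2.3],
    [4,1,2.3],
    [7,2,2.3],
    [10,3,2.3],
    [13,4,2.3],
    [16,5,2.3],
    [18.4,5.6,2.3],
    [18.4,5.6,2.3],
    [18.4,5.6,2.3],
    [18.4,5.6,2.3]
  ],
  "twist": [0,0,0,0,0,0,0,0,0,0,0,0]
}}

```text
clock: 17.47
tool_pos: [0.4442, -0.0179, 0.2861]
orientation: [179.7, 0.1, 103.0]
force: [0.2, -0.4, -3.9]
opening: 0.0497
```

Run:
```python
from h import *
np.set_printoptions(precision=4,suppress=True)
S=cam('scene');o=ctrl.get_obs();R=Ro.from_euler('xyz',o['orientation'],degrees=True).as_matrix()
print(o['tool_pos'],o['orientation'],o['force'],o['clock'])
def T(x,y,z): return o['tool_pos']+R@np.array([y,x+.085,.2176-z])
for q in [(91,-25,70),(91,25,70),(82,-45,30),(82,45,30),(0,-8,130),(0,8,130),(15.5,-8,102),(15.5,8,102)]: print(q,proj(S,T(*np.array(q)/1000))[0])
im=ctrl.snapshot('scene');cv2.imwrite('pics/scene10.png',im);crop(im,195,135,110,110,7,'s10c.png')
im=ctrl.snapshot('side');cv2.imwrite('pics/side10.png',im)
im=ctrl.snapshot('wrist');cv2.imwrite('pics/w10.png',im)
```

```text
[ 0.4442 -0.0179  0.2861] [179.7452   0.1214 102.9643] [ 0.2159 -0.3872 -3.8653] 17.4667
(91, -25, 70) [251.6763 213.5414]
(91, 25, 70) [269.518  209.0928]
(82, -45, 30) [243.2445 223.8161]
(82, 45, 30) [274.4113 215.8523]
(0, -8, 130) [246.157  173.4109]
(0, 8, 130) [251.7827 172.185 ]
(15.5, -8, 102) [248.0469 184.9666]
(15.5, 8, 102) [253.6248 183.7005]
```

View pics/s10c.png

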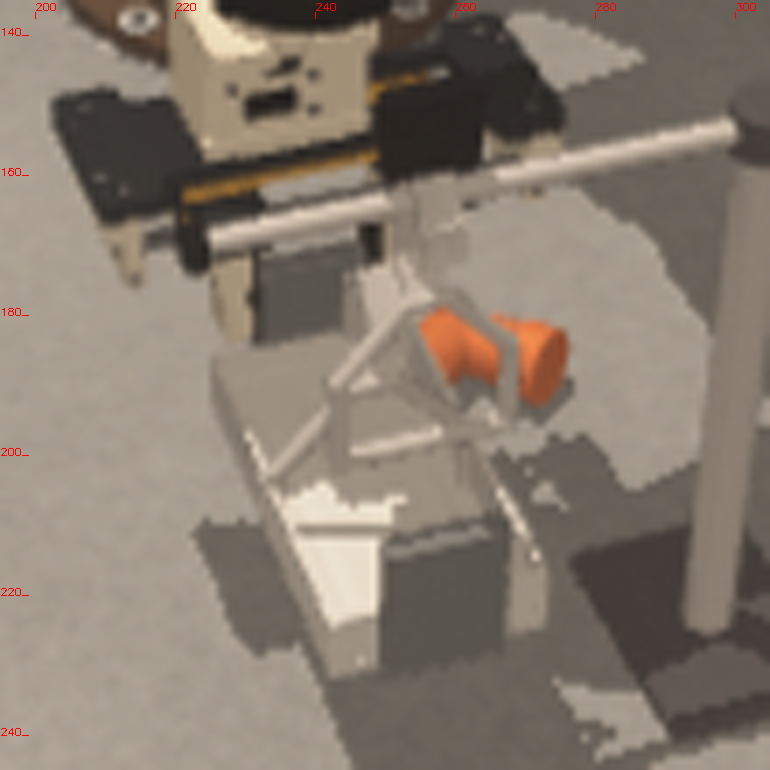

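View pics/side10.png

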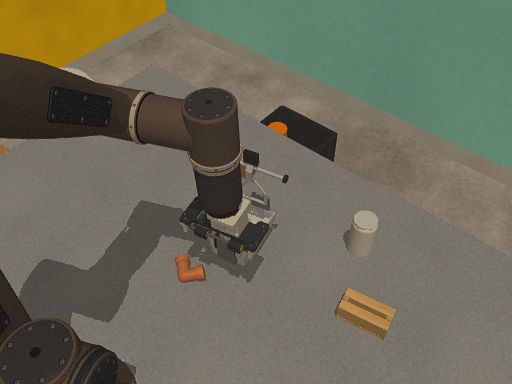

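>>> {"api": "carry_out", "payload": {
  "linear": [
    [0,0,0.3],
    [0,0.8,0.3],
    [0,1.6,0.3],
    [0,2.4,0.3],
    [0,3.2,0.3],
    [0,3.2,0.3]
  ],
  "twist": [0,0,0,0,0,0]
}}

```text
clock: 18.12
tool_pos: [0.4774, -0.0112, 0.2825]
orientation: [179.8, 0.2, 102.8]
force: [0.8, 1.2, -1.3]
opening: 0.0497
```

Run:
```python
from h import *
np.set_printoptions(precision=4,suppress=True)
S=cam('scene');o=ctrl.get_obs()
print(o['tool_pos'],o['orientation'],o['force'],o['clock'])
im=ctrl.snapshot('scene');cv2.imwrite('pics/scene11.png',im);crop(im,215,140,80,80,9,'s11c.png')
```

```text
[ 0.4774 -0.0112  0.2825] [179.7765   0.1516 102.8486] [ 0.8043  1.1773 -1.2549] 18.1167
```

View pics/s11c.png

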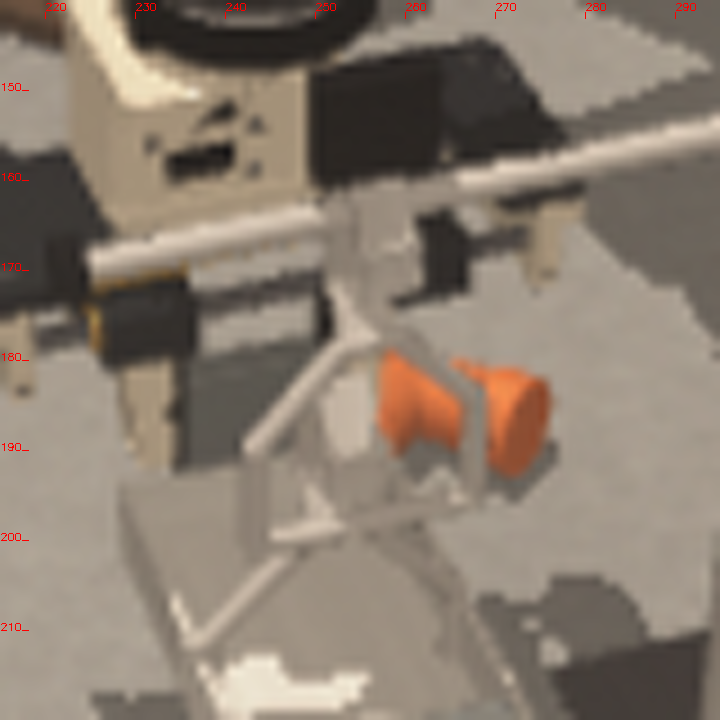

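>>> {"api": "carry_out", "payload": {
  "linear": [
    [0,0.6,0],
    [0,1.2,0],
    [0,1.6,0],
    [0,1.6,0],
    [0,1.6,0]
  ],
  "twist": [0,0,0,0,0]
}}

```text
clock: 18.58
tool_pos: [0.4921, -0.0079, 0.2822]
orientation: [179.8, 0.1, 102.8]
force: [-0.7, -0.5, -2.1]
opening: 0.05
```

Run:
```python
from h import *
np.set_printoptions(precision=4,suppress=True)
S=cam('scene');o=ctrl.get_obs()
print(o['tool_pos'],o['orientation'],o['force'],o['clock'])
im=ctrl.snapshot('scene');cv2.imwrite('pics/scene12.png',im);crop(im,215,140,80,80,9,'s12c.png')
im=ctrl.snapshot('side');crop(im,180,120,130,130,5,'d12c.png')
```

```text
[ 0.4921 -0.0079  0.2822] [179.8478   0.1396 102.8245] [-0.657  -0.5345 -2.0752] 18.5833
```

View pics/s12c.png

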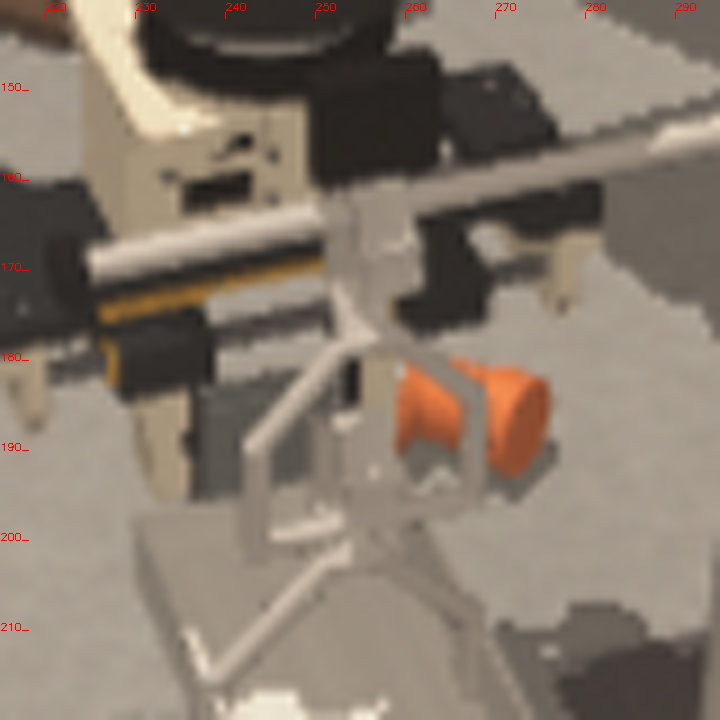

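View pics/d12c.png

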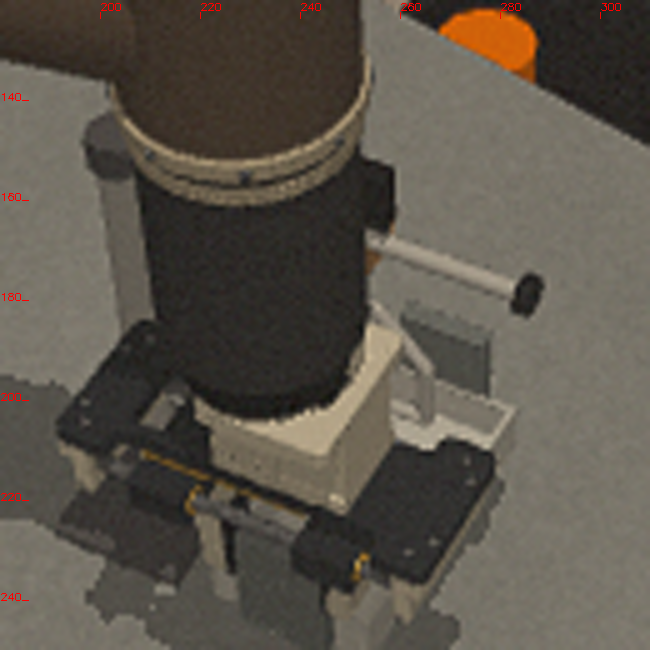

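>>> {"api": "carry_out", "payload": {
  "linear": [
    [0,0,0.6],
    [0,0,1.2],
    [0,0,1.8],
    [0,0,2.3],
    [0,0,2.6],
    [0,0,2.6]
  ],
  "twist": [0,0,0,0,0,0]
}}

```text
clock: 19.18
tool_pos: [0.4915, -0.0081, 0.2552]
orientation: [180.0, 0.1, 102.8]
force: [0.5, -1.2, -2.6]
opening: 0.0501
```

>>> {"api": "carry_out", "payload": {
  "linear": [
    [0,0,0.1],
    [0,0,0.2],
    [0,0,0.2]
  ],
  "twist": [0,0,0]
}}

```text
clock: 19.43
tool_pos: [0.4915, -0.0081, 0.2531]
orientation: [180.0, 0.1, 102.8]
force: [-0.3, -0.0, -1.5]
opening: 0.0502
```

>>> {"api": "carry_out", "payload": {
  "linear": [
    [0,0,0.1],
    [0,0,0.2],
    [0,0,0.2]
  ],
  "twist": [0,0,0]
}}

```text
clock: 19.68
tool_pos: [0.4919, -0.008, 0.2514]
orientation: [179.9, 0.1, 102.8]
force: [0.2, 0.6, 0.3]
opening: 0.0497
```

Run:
```python
from h import *
np.set_printoptions(precision=4,suppress=True)
o=ctrl.get_obs()
print(o['tool_pos'],o['orientation'],o['force'],o['clock'])
im=ctrl.snapshot('scene');cv2.imwrite('pics/scene13.png',im);crop(im,215,140,80,80,9,'s13c.png')
```

```text
[ 0.4919 -0.008   0.2514] [179.8775   0.1492 102.8332] [0.152  0.5972 0.3171] 19.6833
```

View pics/s13c.png

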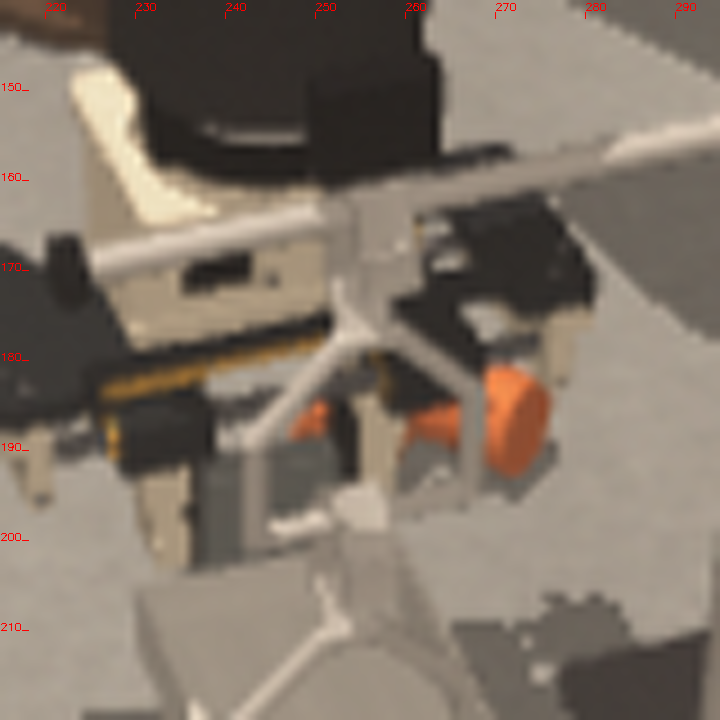

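>>> {"api": "carry_out", "payload": {
  "linear": [
    [0,0,0.1],
    [0,0,0.1],
    [0,0,0.1]
  ],
  "twist": [0,0,0]
}}

```text
clock: 19.98
tool_pos: [0.4922, -0.0079, 0.2509]
orientation: [179.8, 0.1, 102.8]
force: [-1.2, -0.3, 1.6]
opening: 0.0499
```

>>> {"api": "carry_out", "payload": {
  "linear": [
    [0,0,0],
    [0,0,0],
    [0,0,0],
    [0,0,0],
    [0,0,0],
    [0,0,0],
    [0,0,0],
    [0,0,0],
    [0,0,0]
  ],
  "twist": [0,0,0,0,0,0,0,0,0],
  "fingers": 1
}}

```text
clock: 20.73
tool_pos: [0.4923, -0.0079, 0.2509]
orientation: [179.8, 0.1, 102.8]
force: [0.6, 0.5, 0.4]
opening: 0.0875
```

Run:
```python
from h import *
np.set_printoptions(precision=4,suppress=True)
o=ctrl.get_obs()
print(o['tool_pos'],o['orientation'],o['force'],o['clock'])
im=ctrl.snapshot('scene');cv2.imwrite('pics/scene14.png',im);crop(im,190,140,120,110,6,'s14c.png')
```

```text
[ 0.4923 -0.0079  0.2509] [179.8089   0.1495 102.844 ] [0.6416 0.5186 0.3547] 20.7333
```

View pics/s14c.png

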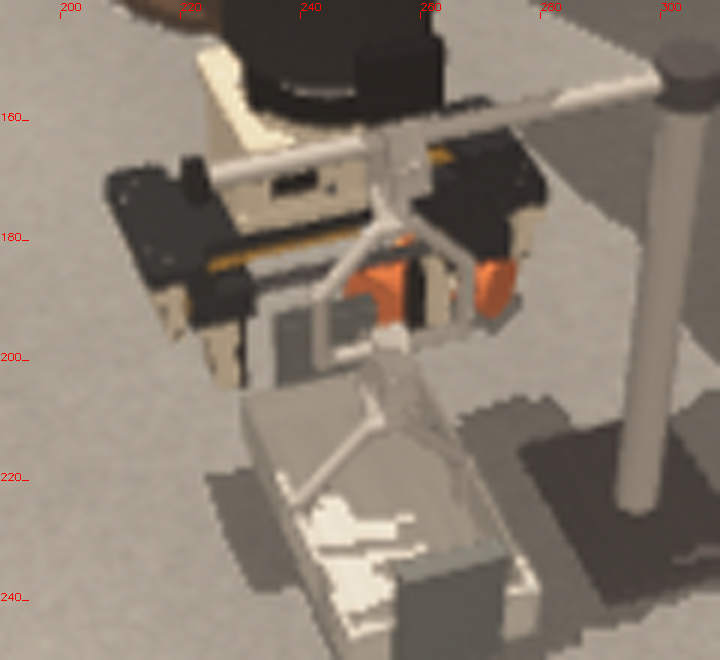

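>>> {"api": "carry_out", "payload": {
  "linear": [
    [0,-0.5,0],
    [0,-1.5,0],
    [0,-3,0],
    [0,-4.5,0],
    [0,-4.5,-2],
    [0,-4.5,-5],
    [0,-4.5,-9],
    [0,-4.5,-13],
    [0,-4.5,-17],
    [0,-4.5,-21],
    [0,-4.5,-25],
    [0,-4.5,-25]
  ],
  "twist": [0,0,0,0,0,0,0,0,0,0,0,0]
}}

```text
clock: 21.78
tool_pos: [0.4474, -0.018, 0.5088]
orientation: [179.1, 0.2, 102.9]
force: [2.2, -0.1, 0.1]
opening: 0.0878
```

>>> {"api": "carry_out", "payload": {
  "linear": [
    [4,0,0],
    [8,0,0],
    [12,0,0],
    [16,0,0],
    [20,0,0],
    [24,0,0],
    [28,0,0],
    [30,0,0],
    [30,0,0],
    [30,0,0],
    [30,0,0],
    [30,0,0]
  ],
  "twist": [0,0,0,0,0,0,0,0,0,0,0,0]
}}

```text
clock: 22.78
tool_pos: [0.3805, 0.2734, 0.5077]
orientation: [179.1, 0.2, 102.8]
force: [1.0, 0.1, 0.1]
opening: 0.0875
```

Run:
```python
from h import *
o=ctrl.get_obs()
print(o['tool_pos'],o['orientation'],o['force'],o['clock'])
im=ctrl.snapshot('scene');cv2.imwrite('pics/scene15.png',im);crop(im,190,130,120,130,5,'s15c.png')
im=ctrl.snapshot('side');cv2.imwrite('pics/side15.png',im);crop(im,170,120,130,130,5,'d15c.png')
```

```text
[0.38049062 0.27341266 0.50774174] [179.11911782   0.19496063 102.8357581 ] [1.02781385 0.07617673 0.08723188] 22.7833
```

View pics/s15c.png

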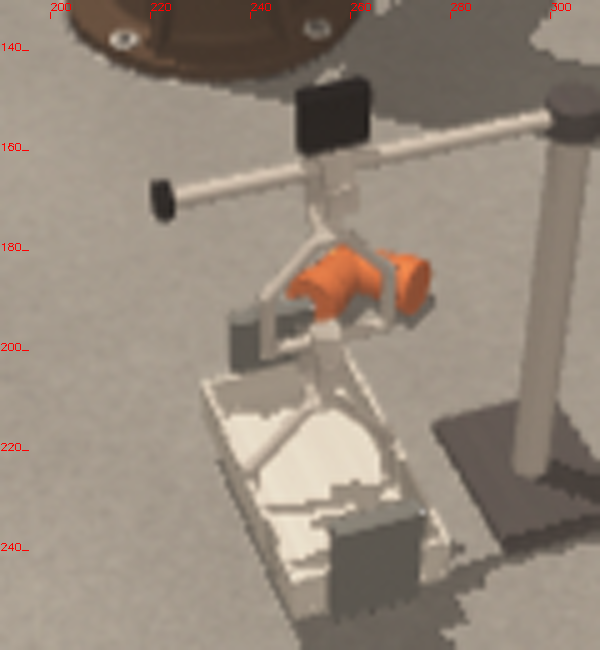

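View pics/d15c.png

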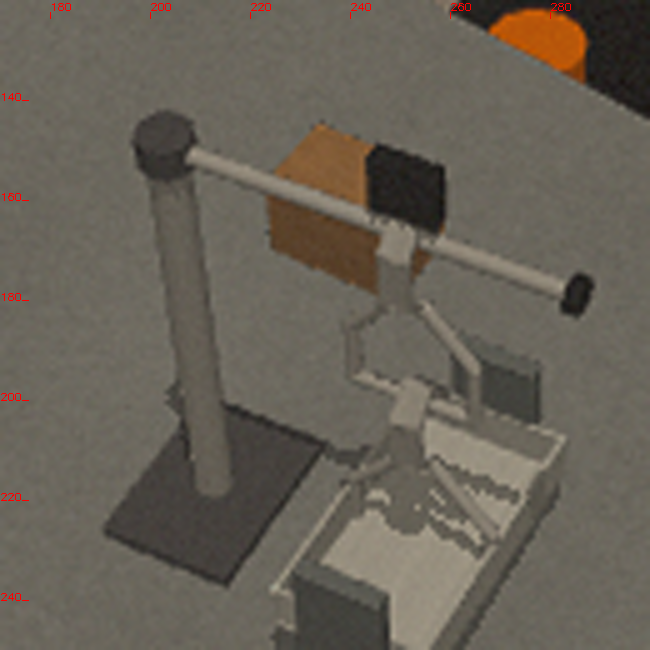

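>>> {"api": "carry_out", "payload": {
  "linear": [
    [0,0,0],
    [0,0,0],
    [0,0,0],
    [0,0,0],
    [0,0,0],
    [0,0,0],
    [0,0,0],
    [0,0,0],
    [0,0,0],
    [0,0,0],
    [0,0,0],
    [0,0,0]
  ],
  "twist": [0,0,0,0,0,0,0,0,0,0,0,0]
}}

```text
clock: 23.88
tool_pos: [0.3807, 0.2734, 0.5079]
orientation: [179.1, 0.2, 102.8]
force: [0.3, -0.3, -0.2]
opening: 0.088
```

>>> {"api": "carry_out", "payload": {
  "linear": [
    [0,0,0],
    [0,0,0],
    [0,0,0],
    [0,0,0],
    [0,0,0],
    [0,0,0],
    [0,0,0],
    [0,0,0],
    [0,0,0],
    [0,0,0],
    [0,0,0],
    [0,0,0]
  ],
  "twist": [0,0,0,0,0,0,0,0,0,0,0,0]
}}

```text
clock: 24.88
tool_pos: [0.3807, 0.2734, 0.5079]
orientation: [179.1, 0.2, 102.8]
force: [-0.0, -0.2, 0.2]
opening: 0.0878
```

Run:
```python
from h import *
np.set_printoptions(precision=4,suppress=True)
a=[ctrl.snapshot('scene') for _ in range(6)]
for i in (1,3,5): 
  d=cv2.absdiff(a[0],a[i])[150:260,215:290];print(d.max(),(d.max(2)>25).sum())
old=cv2.imread('pics/scene15.png');d=cv2.absdiff(old,a[5])[150:260,215:290];print('vs15',(d.max(2)>25).sum())
S=cam('scene');D=cam('side')
s=ctrl.snapshot('side');cv2.imwrite('pics/side16.png',s)
# tray near plate top corners
t=lambda n,p,q:print(n,*tri((S,p),(D,q)))
t('plate+y',(190+427/5,130+512/5),(170+472/5,120+330/5))
t('plate-y',(190+330/5,130+520/5),(170+541/5,120+362/5))
t('tab',(190+333/5,130+115/5),(170+405/5,120+187/5))
s0=cv2.imread('pics/side0.png');d=cv2.absdiff(s0,s).max(2)
for n,(x,y,w,h) in dict(can=(345,208,35,50),elbow=(172,252,36,34)).items(): print(n,(d[y:y+h,x:x+w]>40).mean())
```

```text
2 0
2 0
3 0
vs15 0
plate+y [0.6626 0.0511 0.1017] [array([-1.3,  0.7]), array([-1.2, -0.8])]
plate-y [0.6649 0.0023 0.1063] [array([-0.4,  0.2]), array([-0.4, -0.2])]
tab [0.5757 0.0122 0.2972] [array([-0.3,  0.2]), array([-0.3, -0.2])]
can 0.0
elbow 0.0
```

View pics/side16.png

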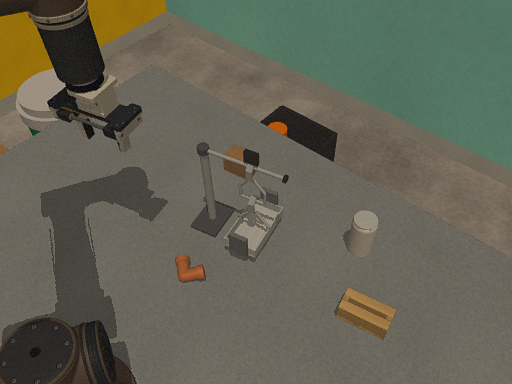

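```bash
python3 -c "
from plant import ctrl
print(ctrl.close_job())"
```

```text
the job is handed in; nothing more can be done
None
```

The hanger is hung by its hook just off the middle of the bar, about 7 mm towards the knob. The tray hangs by its own hook from the hanger's lower wire. I handed the job in at about 25 s on the robot's clock; no verdict is reported.

**How it went:** I gripped the hanger by its black tab, brought it onto the bar from the robot's side and lowered it until it seated. I then gripped the tray across its -x end plate and carried it over the stand. It went in low under the bar from the knob end, hooked onto the wire, and I let go and backed the arm well clear.

**Last checks:**
- **Stillness:** Nothing changed in the scene pictures of the hanging parts over the last 2 s or so.
- **Hanger height:** Its tab was measured at z = 0.297 m, against 0.298 m expected when seated.
- **Tray height:** The top of its far end plate was at z = 0.102 to 0.106 m, against 0.102 m expected when level. That puts the underside about 32 mm above the table.
- **Hooks:** Both looked seated in the scene and side views.
- **Bystanders:** The can and elbow pictures did not differ from the start. I checked the carton only by eye, and it looked unmoved.

**Disagreements:** The views differed by about 2 to 3 mm on where the bar lies and by about 1° on its direction. The tray sagged slightly in the grip while carried. Neither affected the result, and no check failed.

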